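# Restock the spring pusher tray with a gift box

## Robot

A 6-joint arm with a two-finger parallel gripper is mounted at the origin on the work surface. World frame = base frame: x ahead of the robot, y to its left, z up, the work surface at z = 0. Lengths are in mm, angles in rad, forces in N, time in s.
With the tool pointing down it reaches from about 250 to 775 mm from the base axis. Payload 4 kg.
Tool frame: the origin (TCP) lies midway between the tips of the shut fingers; the grasp point (between the pads) lies robot.grip_depth behind it (robot.grip_depth is the distance from the TCP to the grasp point, in mm); z points along the fingers, y is the line along which they close (so a half turn about z gives the same grasp; the last joint's range is limited). The gripper opens to 94 mm and grips with 3 to 60 N. Pads are 16 mm wide; open, the fingers measure 119 mm over their backs; the gripper's body (75 mm by 177 mm) begins 78 mm behind the grasp point.
Start: joints at [1.122, 0.087, 1.371, -0, 1.684, -0.103], TCP at [186.433, 517.458, 205.506] pointing down, gripper open.
Joint ranges: [-3.1, 3.1], [-0.76, 2.03], [0.27, 2.55], [-1.08, 4.22], [0.17, 2.65], [-2.57, 2.57]. Speed limits (rad/s): [2.79, 2.79, 3.14, 3.14, 3.14, 3.14].

## Interface

Orientations are given as a unit quaternion [w, x, y, z].
In Python, from cell import telemetry, camera, order, models, robot gives the robot as it stands. The module is installed in compiled form; this text tells all that it offers.
- The arm moves only by the tool move_arm, never from a script. Its argument "rows" is a list of rows, each a list of 5 numbers: the closure in counts, from 0 (fully open) to 255 (shut), then the shift along the tool's x, y, z in cm, then the turn about the tool's z in rad. A call has 1 to 5 rows; each row shifts and turns the commanded pose from where the row before left it, along the tool's axes as they then stand; what a row does not reach is not made up. A row lasts 1/12 s, in which the tool goes at most 41.7 mm and 7.16 degrees, less where a joint would pass 70% of its speed; a pose out of reach is approached as far as the arm can. A call is refused whole if a number of a shift passes 4.17 or a number of a turn 0.125, either way. A call with a gripper value outside its range is refused whole. The fingers move at their own pace and stop on an object; "force" is the grip in N (left out, the last holds). Time passes only in rows, so rows that do not move let the fingers close. It gives the time, the measured TCP pose, the force, the opening and the grip force at its end, in the units of the state.
- telemetry.read_state(): the state, without advancing time (a new reading comes with each control period).
- camera(name): name is "side" or "top"; returns a dict with "color" (384x512x3 uint8, blue, green, red), "intrinsics" (3x3 intrinsics, pixels), "D" ([k1, k2, p1, p2, k3] as OpenCV has them; the pictures are not rectified), "position" and "rotation" of the camera in the world. Camera axes: x right, y down, z forward; pixel columns grow to the right and rows downward; lengths in mm; the calibration is good to about 2 mm. A picture is of the moment at which its call begins. There is no depth.
- order.finish_job(): hands the job in; it is judged then, once.
Trained networks look in a picture, given as the dict that the camera call returned (one of the last four; its "shot" number tells which), for a name from the list of things; names that differ only in an ending like _2 or _b are one class to them, and where a whole thing is asked for, a point or a joint stands for the part that bears it (a point fixed in the world has none). Each returns a list of dicts, best first, with "score" (0 to 1); they miss things now and then, are a little off and sometimes report something else, mostly with a low value. They report only what shows in the picture. A call takes as long as a camera call. They do not tell look-alikes from the thing itself.
- models.look_for(picture, target): "location" ([column, row] in pixels, amid what is visible of it).
The state is a dict: "time_s": time; "joint_positions": joint angles; "dq": joint speeds; "joint_efforts": joint torques, N m; "tool_pos": TCP position; "orientation": TCP orientation; "contact_force": force on the tool from outside, world axes, zero at the start; "wrist_torque": the same for the moment, N m; "width": opening from 0.0 (shut) to 1.0 (fully open); "grasp_force": force on a finger pad.
Only numpy, scipy, OpenCV 4.12 (cv2) and the standard library are available. Lean on these libraries where they do the work, as an engineer would, in place of code of your own. Each camera call takes 0.05 s, during which the arm holds its last target. There are 200 camera calls.

## Task

The pusher tray on the jewellery stall is one gift box short. Pull its sprung paddle all the way back to its stop, where it catches, set the loose gift box down standing in the gap behind the other two, facing the same way, then free the paddle and ease it forward until it presses on the row, never letting it snap. Leave all three boxes upright in the lane and do not disturb the other goods.

Things in the scene. Friction and masses are not known exactly. Their poses are not given: they have to be found in the camera images.
- pusher_tray: fixed pusher tray, 230 x 76 mm, black base, clear low sides. Origin: centre of its underside. Its +x points along the lane to the front lip (customer side); the paddle pulls back to -x. Lane floor 8 mm above the origin; lane 64 mm wide inside, dividers' top 39 mm above the origin. Front lip 46 mm high, inner face at x = +110 mm. Rear wall 22 mm high, back at x = -112 mm
- paddle (a joint): sliding grey paddle (0.1 kg): gap in m from the lip's inner face to the paddle's front face; 0.170 = rear stop; starts near 0.08, on the two boxes. A spring drives it to the lip with 4 to 5 N. Near the stop it rides over a sprung catch: up to 17 N of pull to pass it (0.155 to 0.160); it is then held at about 0.165. About 8 N forward push frees it, and the spring takes over at once
- pull_tab (a point): upright pull tab on the paddle; this point is on its middle plane, 114 mm above the tray's underside, 6 mm behind the paddle's front face. Tab 12 mm thick along the lane, 36 mm wide, 85 to 135 mm above the tray's underside, so it stands above the boxes (tops at 88 mm): hook it from the front or pinch it along the lane. Axes as the tray's
- new_box: the loose gift box of cream card, 40 x 56 x 80 mm (x, y, z of its frame), 0.08 to 0.17 kg, standing upright on the felt tray (brass rim 24 mm high, felt floor 5 mm above the table). Origin: centre of its underside. In the lane its x axis lies along the lane (either way round)
- stock_front: gift box, same 40 x 56 x 80 mm, standing in the lane against the front lip. Origin: centre of its underside, x along the lane
- stock_rear: gift box, same 40 x 56 x 80 mm, standing in the lane right behind the first. Origin: centre of its underside, x along the lane
- ring_cone: bystander: white ceramic ring cone, 52 mm across, 76 mm tall, standing loose on the felt tray, whose centre lies 98 to 177 mm from the new box. Origin: centre of its underside
- polish_tin: bystander: flat round metal tin, 66 mm across, 30 mm tall, loose on the table. Origin: centre of its underside
Mind the look-alikes: they are no part of the job. Leave any blue, green or pink look-alike of the stock_front alone.

How it is judged:
By the outcome, as a careful person would: the job done as asked, in the order asked, and still so for the second after the job is handed in, with the robot touching nothing.
It also fails if it takes over 66 s, if anything falls off the work surface, if the arm or the gripper's body presses on something with over 40 N, if the wrist force passes 120 N, or if a joint passes its speed limit or range.

## Working session

There is one attempt and no reset: what is moved stays moved. The work goes in short steps, Python scripts to look and compute and a tool call to move; the robot and the scene stay as the last step left them, time stands still between calls to the robot, and variables do not carry over. Pictures are saved under pics/ and viewed, at most 10 in all, crops included, and the job is handed in when it is done.

Besides the shell and the picture viewer there is one more tool, called after "Emit:" by a JSON object that holds its "api" and its "payload". move_arm: Moves the arm, as the interface text tells. Its arguments: {"type":"object","properties":{"rows":{"type":"array","items":{"type":"array","items":{"type":"number"}}},"force":{"type":"number"}},"required":["rows"]}

```bash
mkdir -p pics
cat > h.py <<'E'
import numpy as np, cv2
from cell import telemetry, camera, order, models, robot
def snap(n,f=None):
    p=camera(n)
    if f: cv2.imwrite(f'pics/{f}.png',p['color'])
    return p
def ray(p,uv):
    u=cv2.undistortPoints(np.array([[uv]],float),np.array(p['intrinsics']),np.array(p['D'],float))[0,0]
    return np.array(p['position'],float), np.array(p['rotation'])@np.array([u[0],u[1],1.])
def at_z(p,uv,z):
    o,d=ray(p,uv); return o+d*(z-o[2])/d[2]
def tri(p,a,q,b):
    o1,d1=ray(p,a);o2,d2=ray(q,b)
    A=np.c_[d1,-d2]; s=np.linalg.lstsq(A,o2-o1,rcond=None)[0]
    x,y=o1+s[0]*d1,o2+s[1]*d2
    return (x+y)/2,np.linalg.norm(x-y)
def proj(p,X):
    R=np.array(p['rotation']).T
    return cv2.projectPoints(np.array(X,float).reshape(-1,3),cv2.Rodrigues(R)[0],-R@np.array(p['position'],float),np.array(p['intrinsics']),np.array(p['D'],float))[0][:,0]
E
python3 - <<'E'
from h import *
np.set_printoptions(precision=1,suppress=True)
a=snap('top','top0');b=snap('side','side0')
for p in(a,b):
    print(p['position'],np.array(p['rotation']).round(2).tolist())
    for n in ['pusher_tray','paddle','pull_tab','new_box','stock_front','stock_rear','ring_cone','polish_tin']:
        print(n,[(np.round(r['location']).tolist(),round(r['score'],2)) for r in models.look_for(p,n)][:6])
cv2.imwrite('pics/both.png',cv2.resize(np.hstack([a['color'],b['color']]),None,fx=.78,fy=.78))
print(robot.grip_depth, telemetry.read_state())
E
```

```text
[540.   50.1 767.7] [0.03, -0.7, 0.72, -0.04]
pusher_tray [([187.0, 252.0], 0.6)]
paddle [([188.0, 251.0], 0.61), ([185.0, 227.0], 0.55)]
pull_tab [([180.0, 226.0], 0.87)]
new_box [([388.0, 224.0], 0.83)]
stock_front [([182.0, 190.0], 0.72), ([178.0, 136.0], 0.7), ([116.0, 180.0], 0.69), ([248.0, 182.0], 0.57)]
stock_rear [([187.0, 207.0], 0.97)]
ring_cone [([366.0, 173.0], 0.97), ([283.0, 251.0], 0.66), ([185.0, 208.0], 0.35)]
polish_tin [([284.0, 256.0], 0.92), ([183.0, 227.0], 0.34)]
[315.4 832.9 745.8] [0.07, -0.17, 0.89, -0.43]
pusher_tray [([280.0, 257.0], 0.84)]
paddle []
pull_tab [([266.0, 239.0], 0.93)]
new_box [([320.0, 149.0], 0.89)]
stock_front [([199.0, 282.0], 0.79), ([190.0, 224.0], 0.64), ([232.0, 224.0], 0.63), ([255.0, 199.0], 0.58), ([279.0, 255.0], 0.55)]
stock_rear [([250.0, 234.0], 0.68)]
ring_cone [([280.0, 145.0], 0.75)]
polish_tin [([323.0, 206.0], 0.56)]
18.8 {'time_s': 0.9, 'joint_positions': array([ 1.1,  0.1,  1.4,  0. ,  1.7, -0.1]), 'dq': array([-0.,  0., -0., -0.,  0.,  0.]), 'joint_efforts': array([  0. , -34. , -30.3,   0.1,   0. ,   0. ]), 'tool_pos': array([186.4, 517.5, 205.5]), 'orientation': array([0. , 0.2, 1. , 0. ]), 'contact_force': array([-0.3, -0.1, -0.2]), 'wrist_torque': array([ 0.,  0., -0.]), 'grasp_force': 0.0, 'width': 0.9966198792284154}
```

View pics/top0.png

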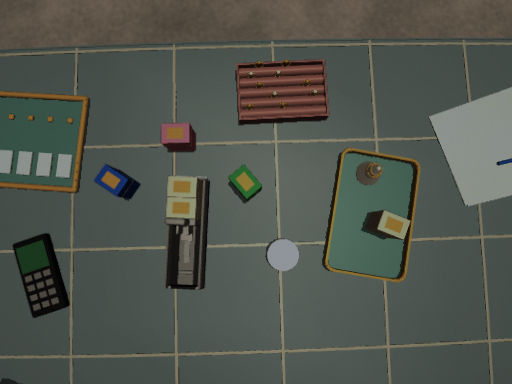

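View pics/side0.png

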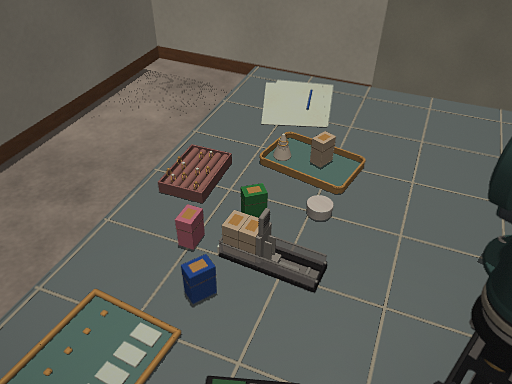

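The top view shows the loose cream box at (393,224) on the felt tray, with the ring cone at (370,172). The cream stock boxes are at (182,187) and (181,208), and the tab is at (177,223). The look-alikes are pink (176,135), blue (115,181) and green (245,183). I choose the cream box at (393,224) and will check it in a crop.

```bash
sed -i "s/^import numpy.*/&\nfrom scipy.spatial.transform import Rotation as Ro\ndef rm(p): return Ro.from_quat(np.array(p['rotation'])[[1,2,3,0]]).as_matrix()/; s/np.array(p\['rotation'\])@/rm(p)@/; s/R=np.array(p\['rotation'\]).T/R=rm(p).T/" h.py
python3 - <<'E'
from h import *
np.set_printoptions(precision=1,suppress=True)
a=snap('top');b=snap('side')
print(rm(a).round(2).tolist(), a['intrinsics'])
print('tab',tri(a,(176,223),b,(264,219)))
im=a['color'];hsv=cv2.cvtColor(im,cv2.COLOR_BGR2HSV)
# bright warm tops
m=((im[...,2]>150)&(im[...,2].astype(int)-im[...,0]>25)).astype(np.uint8)
for nm,(x0,y0,x1,y1) in {'new':(372,205,412,240),'sf':(160,176,206,197),'sr':(160,198,206,219),'both':(160,176,206,219)}.items():
    s=np.zeros_like(m);s[y0:y1,x0:x1]=m[y0:y1,x0:x1]
    pts=np.argwhere(s)[:,::-1]
    z=85 if nm=='new' else 88
    W=np.array([at_z(a,q,z)[:2] for q in pts.astype(float)])
    r=cv2.minAreaRect(W.astype(np.float32)); print(nm,len(pts),r)
for nm,c in {'cone_tip':(372,168),'tin':(283,255)}.items(): print(nm,at_z(a,c,30 if nm=='tin' else 70))
for nm,c in {'tray corners rl':(167,288),'rr':(205,288),'fr':(208,178)}.items(): print(nm,at_z(a,c,30))
c1=cv2.resize(im[160:310,150:230],None,fx=5,fy=4,interpolation=2)
c2=cv2.resize(im[145:285,320:425],None,fx=3.8,fy=600/140,interpolation=2)
cv2.imwrite('pics/crop1.png',np.hstack([c1,c2[:600]])[:, :800])
E
```

```text
[[-0.03, -1.0, 0.09], [-1.0, 0.03, -0.02], [0.01, -0.09, -1.0]] [[360.7   0.  259.6]
 [  0.  360.7 189.9]
 [  0.    0.    1. ]]
tab (array([548.2, 192.4, 118.2]), np.float64(4.119976753843302))Traceback (most recent call last):
  File "<stdin>", line 14, in <module>
cv2.error: OpenCV(4.12.0) /io/opencv/modules/imgproc/src/convhull.cpp:143: error: (-215:Assertion failed) total >= 0 && (depth == CV_32F || depth == CV_32S) in function 'convexHull'
```

```bash
cat > m.py <<'E'
from h import *
np.set_printoptions(precision=1,suppress=True)
a=snap('top');im=a['color']
print(im[208,172],im[224,382],im[224,393],im[215,350])
i=im.astype(int)
m=((i[...,2]-i[...,0]>20)&(i[...,2]>110)).astype(np.uint8)
for nm,(x0,y0,x1,y1) in {'new':(372,205,409,240),'sf':(160,170,206,197),'sr':(160,198,206,219),'both':(160,170,206,219)}.items():
    s=np.zeros_like(m);s[y0:y1,x0:x1]=m[y0:y1,x0:x1]
    n,l,st,c=cv2.connectedComponentsWithStats(s); pts=np.argwhere(l==1+np.argmax(st[1:,4]))[:,::-1]
    z=85 if nm=='new' else 88
    W=np.array([at_z(a,q,z)[:2] for q in pts.astype(float)])
    print(nm,len(pts),pts.min(0),pts.max(0),cv2.minAreaRect(W.astype(np.float32)))
for nm,(c,z) in {'cone_tip':((372,168),70),'tin':((283,255),30),'tray_rl':((167,288),30),'rr':((205,288),30),'fr':((208,178),40)}.items(): print(nm,at_z(a,c,z))
c1=cv2.resize(im[160:310,150:230],(400,600),interpolation=2)
c2=cv2.resize(im[145:285,320:425],(400,600),interpolation=2)
cv2.imwrite('pics/crop1.png',np.hstack([c1,c2]))
E
python3 m.py
```

```text
[ 82 128 141] [116 149 142] [ 49 108 138] [ 93 106  78]
new 560 [378 211] [408 238] ((531.6000366210938, -213.57455444335938), (53.85052490234375, 38.567569732666016), 66.54279327392578)
sf 568 [167 176] [196 196] ((615.1309204101562, 187.48582458496094), (54.160831451416016, 38.42710876464844), 84.99642181396484)
sr 570 [166 198] [195 218] ((574.4669189453125, 189.6107940673828), (54.69260787963867, 37.65419387817383), 88.39896392822266)
both 1159 [166 176] [196 218] ((595.5327758789062, 188.44473266601562), (54.671878814697266, 78.5341796875), 86.83562469482422)
cone_tip [ 643.3 -183.3   70. ]
tin [476.3  -4.7  30. ]
tray_rl [417.4 230.5  30. ]
rr [415.3 154.1  30. ]
fr [636.2 143.   40. ]
```

View pics/crop1.png

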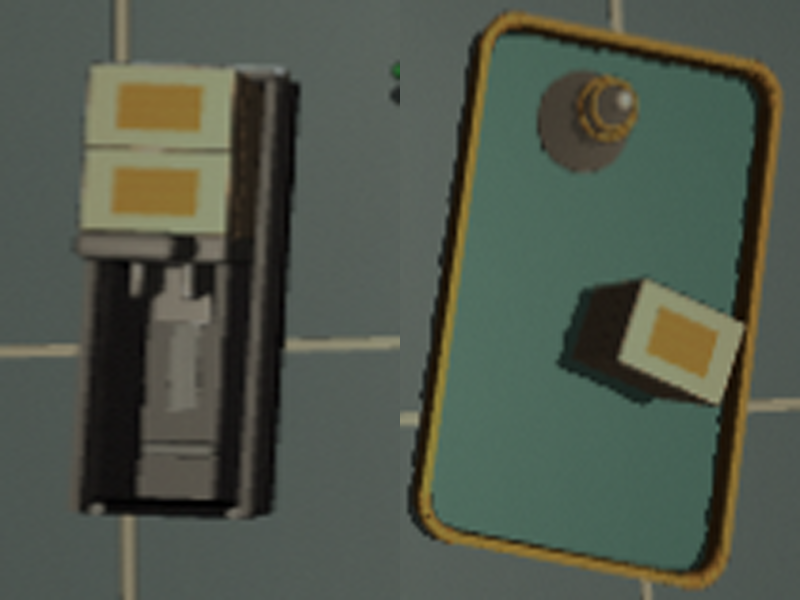

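The crop shows the plain cream box with a gold label in the felt tray (crop ~(690,340)), which confirms the choice. The two stock boxes and the tab (bar at ~(128,246)) are in the black tray.

```bash
cat >> h.py <<'E'
def go(x,y,z,yaw):
    "deltas to the target: turn first, then shifts in tool axes after the turn (cm); yaw of tool y, deg"
    s=telemetry.read_state(); R=Ro.from_quat(np.array(s['orientation'])[[1,2,3,0]]).as_matrix()
    cur=np.degrees(np.arctan2(R[1,1],R[0,1])); d=(yaw-cur+90)%180-90
    R2=R@Ro.from_rotvec([0,0,-np.radians(d)]).as_matrix()
    dl=R2.T@(np.array([x,y,z])-s['tool_pos'])/10
    print('t',round(s['time_s'],2),'pos',np.round(s['tool_pos'],1),'yaw',round(cur,2),'tilt',np.round(R[:,2],3),'w',round(s['width'],3),'F',np.round(s['contact_force'],1))
    print('turn',round(-np.radians(d),4),'shift',np.round(dl,2))
E
python3 - <<'E'
from h import *
go(548,192,165,-3.2)
a=snap('top');b=snap('side')
def wire(p,c,yaw,f):
    im=cv2.resize(p['color'],None,fx=4,fy=4,interpolation=2)
    R=Ro.from_euler('z',yaw,degrees=True).as_matrix()
    def poly(P,col):
        q=proj(p,(np.array(P,float)@R.T)+c)*4+1.5
        cv2.polylines(im,[q.astype(int)],True,col,1)
    for s in (-1,1):
        poly([[-112,s*38,39],[110,s*38,39],[110,s*32,39],[-112,s*32,39]],(0,255,0))
    poly([[-112,-38,0],[115,-38,0],[115,38,0],[-112,38,0]],(0,0,255))
    poly([[110,-32,46],[110,32,46],[115,32,46],[115,-32,46]],(255,0,255))
    poly([[30,-18,135],[30,18,135],[18,18,135],[18,-18,135]],(255,255,0))
    return im
c=np.array([525,190,0.]);y=-3
i1=wire(a,c,y,'');i2=wire(b,c,y,'')
cv2.imwrite('pics/w1.png',np.hstack([cv2.resize(i1[660:1200,600:880],(310,600)),cv2.resize(i2[760:1180,860:1340],(490,600*1)) ]))
E
```

```text
t 1.05 pos [186.4 517.5 205.5] yaw 70.19 tilt [ 0.  0. -1.] w 1.005 F [-1.7  0.3  0.9]
turn 1.2808 shift [-30.48  37.92   4.05]
```

View pics/w1.png

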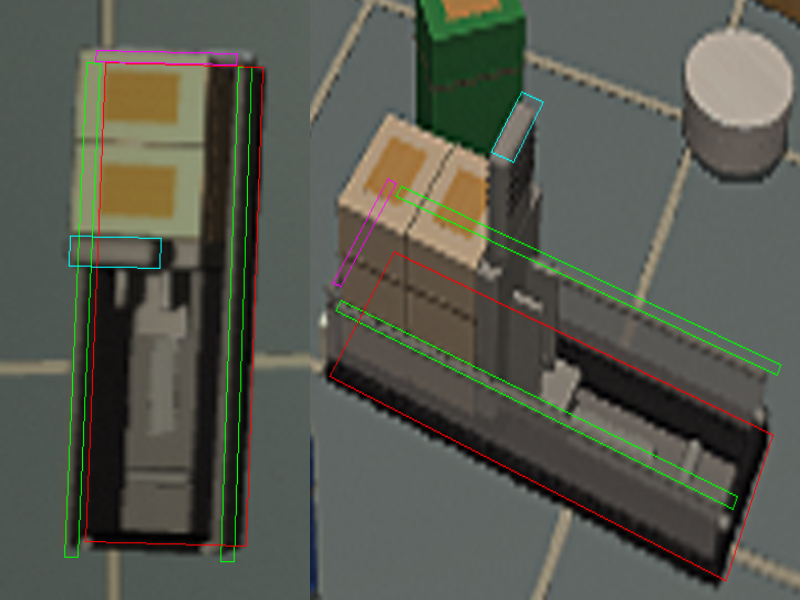

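The overlay fits to about 2 mm: tray at (525,190), yaw −3°. Top view: the red outline matches the base, cyan is near the tab at (115,250). I'll go above the tab now.

Emit:
{"api": "move_arm", "payload": {"rows": [[0, 0, 0, 0.4, 0.125], [0, 0, 0, 0.4, 0.125], [0, 0, 0, 0.4, 0.125], [0, 0, 0, 0.4, 0.125], [0, 0, 0, 0.4, 0.125]]}}

```text
time_s: 1.57
tool_pos: [186.4, 517.5, 185.3]
orientation: [-0.0, 0.469, 0.883, 0.0]
contact_force: [-0.1, -0.5, 0.9]
width: 0.999
grasp_force: 0.0
```

Emit:
{"api": "move_arm", "payload": {"rows": [[0, 0, 0, 0.4, 0.125], [0, 0, 0, 0.4, 0.125], [0, 0, 0, 0.4, 0.125], [0, 0, 0, 0.4, 0.125], [0, 0, 0, 0.4, 0.125]]}}

```text
time_s: 1.98
tool_pos: [186.4, 517.5, 165.3]
orientation: [-0.0, 0.718, 0.696, 0.0]
contact_force: [0.6, 0.4, -0.8]
width: 1.001
grasp_force: 0.0
```

Emit:
{"api": "move_arm", "payload": {"rows": [[0, -2.35, 2.92, 0, 0.03], [0, -2.35, 2.92, 0, 0], [0, -2.35, 2.92, 0, 0], [0, -2.35, 2.92, 0, 0], [0, -2.35, 2.92, 0, 0]]}}

```text
time_s: 2.4
tool_pos: [327.4, 391.8, 165.6]
orientation: [0.0, 0.726, 0.688, 0.0]
contact_force: [-0.5, 0.6, -0.8]
width: 1.0
grasp_force: 0.0
```

Emit:
{"api": "move_arm", "payload": {"rows": [[0, -2.35, 2.92, 0, 0], [0, -2.35, 2.92, 0, 0], [0, -2.35, 2.92, 0, 0], [0, -2.35, 2.92, 0, 0], [0, -2.35, 2.92, 0, 0]]}}

```text
time_s: 2.82
tool_pos: [467.0, 266.2, 165.7]
orientation: [0.0, 0.726, 0.687, 0.0]
contact_force: [1.1, 1.0, 0.5]
width: 0.999
grasp_force: 0.0
```

Emit:
{"api": "move_arm", "payload": {"rows": [[0, -2.35, 2.92, 0, 0], [0, -2.35, 2.92, 0, 0], [0, -2.35, 2.92, 0, 0], [0, 0, 0, 0, 0], [0, 0, 0, 0, 0]]}}

```text
time_s: 3.23
tool_pos: [550.3, 190.9, 164.9]
orientation: [-0.0, 0.727, 0.686, -0.0]
contact_force: [0.0, -0.1, -1.1]
width: 0.997
grasp_force: 0.0
```

Run:
```python
from h import *
go(549,189,95,-3)
```

```text
t 3.23 pos [550.3 190.9 164.9] yaw -3.35 tilt [-0.001  0.    -1.   ] w 0.997 F [ 0.  -0.1 -1.1]
turn -0.0061 shift [-0.2  -0.11  6.99]
```

Emit:
{"api": "move_arm", "payload": {"rows": [[0, -0.2, -0.1, 2.3, 0], [0, 0, 0, 2.3, 0], [0, 0, 0, 2.2, 0], [255, 0, 0, 0, 0], [255, 0, 0, 0, 0]], "force": 40}}

```text
time_s: 3.65
tool_pos: [546.4, 191.4, 96.4]
orientation: [-0.001, 0.726, 0.688, -0.001]
contact_force: [-0.4, -0.2, 0.7]
width: 0.894
grasp_force: 0.0
```

Emit:
{"api": "move_arm", "payload": {"rows": [[255, 0, 0, 0, 0], [255, 0, 0, 0, 0], [255, 0, 0, 0, 0], [255, 0, 0, 0, 0], [255, 0, 0, 0, 0]]}}

```text
time_s: 4.07
tool_pos: [548.8, 190.6, 98.5]
orientation: [0.0, 0.726, 0.687, 0.001]
contact_force: [-0.1, 0.7, 0.6]
width: 0.545
grasp_force: 0.0
```

Emit:
{"api": "move_arm", "payload": {"rows": [[255, 0, 0, 0, 0], [255, 0, 0, 0, 0], [255, 0, 0, 0, 0], [255, 0, 0, 0, 0], [255, 0, 0, 0, 0]]}}

```text
time_s: 4.48
tool_pos: [548.7, 190.4, 97.5]
orientation: [0.0, 0.726, 0.687, 0.0]
contact_force: [4.6, -0.1, -3.0]
width: 0.186
grasp_force: 2.1
```

Emit:
{"api": "move_arm", "payload": {"rows": [[255, 0, 0, 0, 0], [255, 0, 0, 0, 0], [255, 0, 0, 0, 0], [255, 0, 0, 0, 0], [255, 0, 0, 0, 0]]}}

```text
time_s: 4.9
tool_pos: [548.7, 190.4, 97.4]
orientation: [0.0, 0.726, 0.687, 0.0]
contact_force: [5.1, 0.7, -3.5]
width: 0.126
grasp_force: 40.0
```

Run:
```python
from h import *
a=snap('top');b=snap('side')
go(549,189,97,-3)
cv2.imwrite('pics/g1.png',np.hstack([cv2.resize(a['color'][150:300,130:230],(400,600),interpolation=2),cv2.resize(b['color'][160:310,210:310],(400,600),interpolation=2)]))
```

```text
t 5.0 pos [548.6 190.4  97.4] yaw -3.17 tilt [ 0.001  0.    -1.   ] w 0.126 F [ 4.5 -0.1 -3.2]
turn -0.0029 shift [-0.14  0.05  0.04]
```

View pics/g1.png

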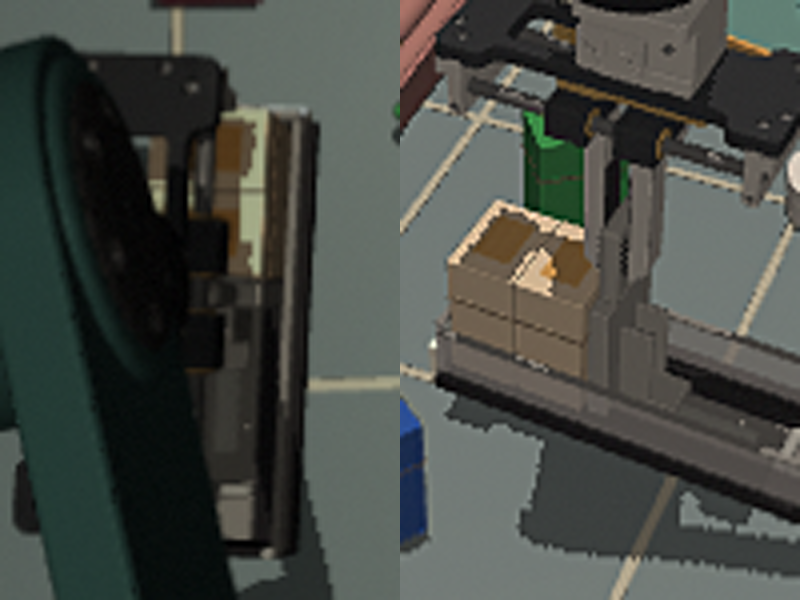

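The side view shows the fingers pinching the tab at about (620,240), with the boxes undisturbed. I'll pull back now.

Emit:
{"api": "move_arm", "payload": {"rows": [[255, 0, -0.3, 0, 0], [255, 0, -0.6, 0, 0], [255, 0, -0.7, 0, 0], [255, 0, -0.7, 0, 0], [255, 0, -0.7, 0, 0]], "force": 55}}

```text
time_s: 5.42
tool_pos: [518.4, 192.4, 97.4]
orientation: [0.0, 0.726, 0.687, 0.001]
contact_force: [6.2, 1.6, -3.9]
width: 0.124
grasp_force: 55.0
```

Emit:
{"api": "move_arm", "payload": {"rows": [[255, 0, -0.7, 0, 0], [255, 0, -0.7, 0, 0], [255, 0, -0.7, 0, 0], [255, 0, -0.7, 0, 0], [255, 0, -0.7, 0, 0]]}}

```text
time_s: 5.83
tool_pos: [483.4, 194.7, 97.4]
orientation: [-0.0, 0.726, 0.687, 0.001]
contact_force: [5.1, 2.4, -5.0]
width: 0.125
grasp_force: 55.0
```

Emit:
{"api": "move_arm", "payload": {"rows": [[255, 0, -0.4, 0, 0], [255, 0, -0.3, 0, 0], [255, 0, -0.3, 0, 0], [255, 0, -0.3, 0, 0], [255, 0, -0.2, 0, 0]]}}

```text
time_s: 6.25
tool_pos: [474.0, 195.3, 97.5]
orientation: [0.004, 0.726, 0.687, 0.006]
contact_force: [17.5, 3.6, -9.2]
width: 0.123
grasp_force: 55.0
```

Run:
```python
from h import *
go(459,195,97,-3)
```

```text
t 6.25 pos [474.  195.3  97.5] yaw -3.19 tilt [ 0.013  0.002 -1.   ] w 0.123 F [17.5  3.6 -9.2]
turn -0.0033 shift [-0.11 -1.49  0.03]
```

Emit:
{"api": "move_arm", "payload": {"rows": [[255, 0, -0.2, 0, 0], [255, 0, -0.2, 0, 0], [255, 0, -0.2, 0, 0], [255, 0, 0, 0, 0], [255, 0, 0, 0, 0]]}}

```text
time_s: 6.67
tool_pos: [462.4, 196.1, 97.4]
orientation: [-0.0, 0.726, 0.687, 0.001]
contact_force: [5.2, 3.6, -4.1]
width: 0.126
grasp_force: 55.0
```

Emit:
{"api": "move_arm", "payload": {"rows": [[255, 0, -0.2, 0, 0], [255, 0, -0.2, 0, 0], [255, 0, -0.1, 0, 0], [255, 0, 0, 0, 0]]}}

```text
time_s: 7.0
tool_pos: [461.4, 196.1, 97.4]
orientation: [0.003, 0.726, 0.687, 0.004]
contact_force: [17.3, 2.9, -10.0]
width: 0.123
grasp_force: 55.0
```

Emit:
{"api": "move_arm", "payload": {"rows": [[255, 0, -0.2, 0, 0], [255, 0, -0.1, 0, 0], [255, 0, 0, 0, 0]]}}

```text
time_s: 7.25
tool_pos: [461.1, 196.1, 97.4]
orientation: [0.005, 0.727, 0.687, 0.006]
contact_force: [24.1, 2.8, -14.3]
width: 0.125
grasp_force: 55.0
```

At the stop: the force rises without travel. Now I'll ease it onto the catch.

Emit:
{"api": "move_arm", "payload": {"rows": [[255, 0, 0.3, 0, 0], [255, 0, 0.3, 0, 0], [255, 0, 0.2, 0, 0], [255, 0, 0.2, 0, 0], [255, 0, 0, 0, 0]]}}

```text
time_s: 7.67
tool_pos: [464.9, 195.9, 97.4]
orientation: [-0.0, 0.726, 0.687, 0.001]
contact_force: [6.4, 3.1, -4.9]
width: 0.123
grasp_force: 55.0
```

Emit:
{"api": "move_arm", "payload": {"rows": [[255, 0, 0.1, 0, 0], [255, 0, 0, 0, 0]]}}

```text
time_s: 7.83
tool_pos: [465.7, 195.9, 97.4]
orientation: [-0.0, 0.726, 0.687, 0.001]
contact_force: [4.3, 3.0, -4.6]
width: 0.125
grasp_force: 55.0
```

Emit:
{"api": "move_arm", "payload": {"rows": [[255, 0, 0.1, 0, 0], [255, 0, 0, 0, 0]]}}

```text
time_s: 8.0
tool_pos: [466.5, 195.8, 97.4]
orientation: [-0.0, 0.726, 0.687, 0.001]
contact_force: [4.2, 2.6, -4.4]
width: 0.123
grasp_force: 55.0
```

Emit:
{"api": "move_arm", "payload": {"rows": [[255, 0, 0.1, 0, 0], [255, 0, 0, 0, 0]]}}

```text
time_s: 8.17
tool_pos: [466.8, 195.8, 97.4]
orientation: [-0.001, 0.726, 0.688, 0.0]
contact_force: [2.2, 3.2, -2.8]
width: 0.126
grasp_force: 55.0
```

Emit:
{"api": "move_arm", "payload": {"rows": [[255, 0, 0.1, 0, 0], [255, 0, 0, 0, 0]]}}

```text
time_s: 8.33
tool_pos: [467.3, 195.7, 97.4]
orientation: [-0.001, 0.726, 0.688, -0.0]
contact_force: [-1.3, 6.0, -2.1]
width: 0.124
grasp_force: 55.0
```

The catch holds it. I'll release and rise.

Emit:
{"api": "move_arm", "payload": {"rows": [[0, 0, 0, 0, 0], [0, 0, 0, 0, 0], [0, 0, 0, 0, 0], [0, 0, 0, 0, 0], [0, 0, 0, 0, 0]]}}

```text
time_s: 8.75
tool_pos: [468.4, 194.5, 97.6]
orientation: [0.0, 0.726, 0.687, -0.0]
contact_force: [0.6, 1.1, 0.9]
width: 0.44
grasp_force: 0.0
```

Emit:
{"api": "move_arm", "payload": {"rows": [[0, 0, 0, -0.5, 0], [0, 0, 0, -2, 0], [0, 0, 0, -3, 0], [0, 0, 0, -3, 0], [0, 0, 0, -3, 0]]}}

```text
time_s: 9.17
tool_pos: [468.1, 194.6, 214.0]
orientation: [-0.0, 0.726, 0.687, -0.0]
contact_force: [0.0, 0.0, -0.1]
width: 0.794
grasp_force: 0.0
```

Run:
```python
from h import *
go(531.5,-213.5,160,66.5)
b=snap('side'); print([(r['location'],r['score']) for r in models.look_for(b,'pull_tab')][:2], proj(b,[465,193,114]),proj(b,[549,189,114]))
```

```text
t 9.17 pos [468.1 194.6 214. ] yaw -3.15 tilt [-0. -0. -1.] w 0.794 F [ 0.   0.  -0.1]
turn -1.2157 shift [-22.09 -34.9    5.41]
[([304.3, 253.9], 0.6)] [[303.51893546 231.83768803]] [[265.16713946 219.49858778]]
```

Emit:
{"api": "move_arm", "payload": {"rows": [[0, 0, 0, 0, -0.122], [0, 0, 0, 0, -0.122], [0, 0, 0, 0, -0.122], [0, 0, 0, 0, -0.122], [0, 0, 0, 0, -0.122]]}}

```text
time_s: 9.68
tool_pos: [468.0, 194.6, 211.7]
orientation: [-0.0, 0.484, 0.875, -0.001]
contact_force: [-0.3, 0.1, 1.4]
width: 0.998
grasp_force: 0.0
```

Emit:
{"api": "move_arm", "payload": {"rows": [[0, 0, 0, 0, -0.122], [0, 0, 0, 0, -0.122], [0, 0, 0, 0, -0.122], [0, 0, 0, 0, -0.122], [0, 0, 0, 0, -0.118]]}}

```text
time_s: 10.1
tool_pos: [468.0, 194.6, 211.7]
orientation: [-0.001, 0.201, 0.98, -0.0]
contact_force: [0.2, 0.2, 0.2]
width: 1.004
grasp_force: 0.0
```

Emit:
{"api": "move_arm", "payload": {"rows": [[0, -1, -1.6, 0, 0], [0, -2, -3.2, 0.4, 0], [0, -2, -3.2, 0.4, 0], [0, -2, -3.2, 0.4, 0], [0, -2, -3.2, 0.4, 0]]}}

```text
time_s: 10.52
tool_pos: [493.1, 25.4, 195.7]
orientation: [-0.0, 0.203, 0.979, -0.0]
contact_force: [1.0, 0.0, 0.7]
width: 1.0
grasp_force: 0.0
```

Emit:
{"api": "move_arm", "payload": {"rows": [[0, -2, -3.2, 0.4, 0], [0, -2, -3.2, 0.4, 0], [0, -2, -3.2, 0.4, 0], [0, -2, -3.2, 0.4, 0], [0, -2, -3.2, 0.4, 0]]}}

```text
time_s: 10.93
tool_pos: [521.0, -161.5, 175.6]
orientation: [-0.0, 0.204, 0.979, 0.0]
contact_force: [0.4, -0.5, -0.0]
width: 1.001
grasp_force: 0.0
```

Emit:
{"api": "move_arm", "payload": {"rows": [[0, -2, -3.2, 0.4, 0], [0, -1.1, -1.4, 0.4, 0], [0, 0, 0, 0, 0]]}}

```text
time_s: 11.18
tool_pos: [530.9, -217.4, 166.0]
orientation: [-0.002, 0.206, 0.979, 0.0]
contact_force: [-0.2, 0.5, 0.3]
width: 1.003
grasp_force: 0.0
```

Run:
```python
from h import *
go(531.5,-213.5,50,66.5)
b=snap('side');a=snap('top')
def box(p,c,yaw,x0,y0,x1,y1):
    im=p['color'].copy()[y0:y1,x0:x1]; k=4
    im=cv2.resize(im,None,fx=k,fy=k,interpolation=2)
    R=Ro.from_euler('z',yaw,degrees=True).as_matrix()
    for z in(0,80):
        q=proj(p,np.array([[s*20,t*28,z] for s,t in((1,1),(1,-1),(-1,-1),(-1,1))])@R.T+c)
        cv2.polylines(im,[((q-[x0,y0])*k+1.5).astype(int)],True,(0,0,255),1)
    return im
c=np.array([531.5,-213.5,5])
cv2.imwrite('pics/b1.png',np.hstack([box(b,c,-23.5,270,110,370,200),box(a,c,-23.5,330,180,430,270)]))
```

```text
t 11.18 pos [ 530.9 -217.4  166. ] yaw 66.25 tilt [-0.003  0.001 -1.   ] w 1.003 F [-0.2  0.5  0.3]
turn -0.0044 shift [ 0.06  0.39 11.6 ]
```

View pics/b1.png

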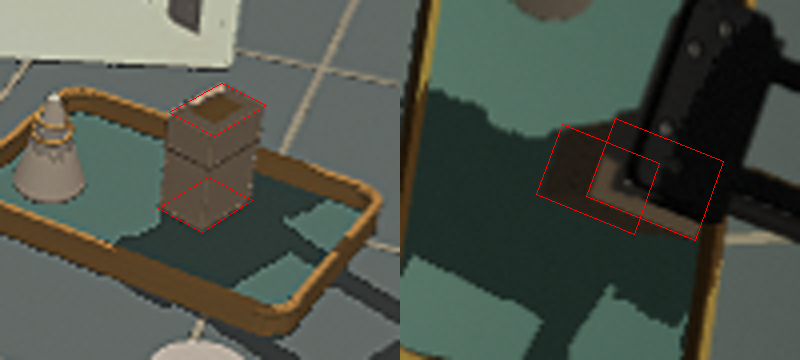

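The side view shows the box matching the projected outline within about 2 mm (top at (215,108)). I'll descend and grip.

Emit:
{"api": "move_arm", "payload": {"rows": [[0, 0.05, 0.4, 2.5, 0], [0, 0, 0, 3, 0], [0, 0, 0, 3, 0], [0, 0, 0, 2, 0], [0, 0, 0, 1, 0]], "force": 18}}

```text
time_s: 11.7
tool_pos: [531.0, -207.0, 50.3]
orientation: [-0.003, 0.202, 0.979, 0.001]
contact_force: [-0.6, -0.6, -0.6]
width: 0.998
grasp_force: 0.0
```

Emit:
{"api": "move_arm", "payload": {"rows": [[255, 0, 0, 0, 0], [255, 0, 0, 0, 0], [255, 0, 0, 0, 0], [255, 0, 0, 0, 0], [255, 0, 0, 0, 0]]}}

```text
time_s: 12.12
tool_pos: [534.0, -210.8, 55.5]
orientation: [0.002, 0.203, 0.979, -0.0]
contact_force: [-0.0, -0.5, 0.5]
width: 0.684
grasp_force: 0.0
```

Emit:
{"api": "move_arm", "payload": {"rows": [[255, 0, 0, 0, 0], [255, 0, 0, 0, 0], [255, 0, 0, 0, 0], [255, 0, 0, 0, 0], [255, 0, 0, 0, 0]]}}

```text
time_s: 12.53
tool_pos: [533.5, -211.3, 54.9]
orientation: [0.001, 0.204, 0.979, -0.001]
contact_force: [-0.8, -2.3, 5.9]
width: 0.594
grasp_force: 18.0
```

Run:
```python
from h import *
go(531.5,-213.5,160,66.5)
```

```text
t 12.53 pos [ 533.5 -211.3   54.9] yaw 66.5 tilt [ 0.002 -0.002 -1.   ] w 0.594 F [-0.8 -2.3  5.9]
turn 0.0001 shift [  0.07  -0.29 -10.5 ]
```

Emit:
{"api": "move_arm", "payload": {"rows": [[255, 0, 0, -1, 0], [255, 0, 0, -2, 0], [255, 0, 0, -3, 0], [255, 0, 0, -3, 0], [255, 0, 0, -3, 0]]}}

```text
time_s: 12.95
tool_pos: [532.2, -209.5, 173.9]
orientation: [-0.001, 0.203, 0.979, 0.001]
contact_force: [0.2, 0.4, -0.5]
width: 0.592
grasp_force: 18.0
```

```bash
sed -i "/'new':(37/s/'new':(372,205,409,240),//; s#'pics/crop1.png'.*#'pics/c2.png',cv2.resize(im[165:300,150:225],None,fx=4.4,fy=4.4,interpolation=2))#" m.py; python3 m.py
python3 - <<'E'
from h import *
go(530.5,190,165,87)
E
```

```text
[ 90 138 152] [24 27 28] [14 13 13] [39 44 30]
sf 586 [167 176] [196 196] ((616.0721435546875, 187.34149169921875), (54.92499923706055, 38.09741973876953), 88.3790283203125)
sr 590 [166 198] [195 218] ((574.4658813476562, 189.62478637695312), (54.83235549926758, 37.65584182739258), 88.40113067626953)
both 1202 [166 176] [196 218] ((595.728759765625, 188.50421142578125), (55.00133514404297, 79.42149353027344), 86.98637390136719)
cone_tip [ 643.3 -183.3   70. ]
tin [476.3  -4.7  30. ]
tray_rl [417.4 230.5  30. ]
rr [415.3 154.1  30. ]
fr [636.2 143.   40. ]
t 13.0 pos [ 535.3 -211.1  182.1] yaw 66.54 tilt [ 0.01  -0.004 -1.   ] w 0.597 F [ 2.  -1.2  3. ]
turn -0.3571 shift [ 2.6  40.04  1.54]
```

View pics/c2.png

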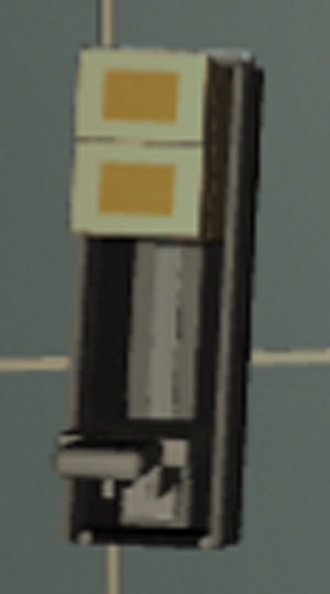

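The paddle is latched at the rear (tab at (100,462)), the lane is empty behind the stock, and both boxes are still upright.

Run:
```python
from h import *
a=snap('top')
g=cv2.cvtColor(a['color'],cv2.COLOR_BGR2GRAY)
for r in (235,250): print(r,list(zip(range(160,212),g[r-1:r+2,160:212].mean(0).astype(int).tolist())))
for c,z in((166.5,39),(168.5,39),(169.5,8),(198,39),(199.5,39),(206,0),(167,0)): print(c,z,at_z(a,(c,240),z)[:2])
```

```text
235 [(160, 91), (161, 92), (162, 90), (163, 91), (164, 91), (165, 91), (166, 91), (167, 92), (168, 65), (169, 31), (170, 30), (171, 28), (172, 21), (173, 19), (174, 19), (175, 20), (176, 20), (177, 20), (178, 21), (179, 24), (180, 76), (181, 93), (182, 93), (183, 94), (184, 99), (185, 114), (186, 118), (187, 118), (188, 116), (189, 115), (190, 84), (191, 89), (192, 95), (193, 95), (194, 95), (195, 49), (196, 24), (197, 23), (198, 25), (199, 23), (200, 77), (201, 94), (202, 60), (203, 32), (204, 24), (205, 25), (206, 10), (207, 85), (208, 96), (209, 97), (210, 97), (211, 97)]
250 [(160, 93), (161, 94), (162, 94), (163, 94), (164, 92), (165, 91), (166, 92), (167, 68), (168, 33), (169, 26), (170, 23), (171, 20), (172, 19), (173, 19), (174, 20), (175, 20), (176, 20), (177, 20), (178, 22), (179, 72), (180, 93), (181, 92), (182, 93), (183, 97), (184, 113), (185, 120), (186, 118), (187, 118), (188, 117), (189, 91), (190, 88), (191, 94), (192, 95), (193, 94), (194, 53), (195, 23), (196, 24), (197, 23), (198, 21), (199, 64), (200, 89), (201, 74), (202, 38), (203, 23), (204, 25), (205, 12), (206, 58), (207, 90), (208, 95), (209, 96), (210, 96), (211, 96)]
166.5 39 [513.53081139 228.40761024]
168.5 39 [513.42360128 224.39099466]
169.5 8 [512.23847339 229.7144565 ]
198 39 [511.81318296 165.23497887]
199.5 39 [511.72982556 162.23045268]
206 0 [509.8363234 154.5204495]
167 0 [512.08779934 236.8954764 ]
```

Emit:
{"api": "move_arm", "payload": {"rows": [[255, 0, 0, 0.3, -0.12], [255, 0, 0, 0.3, -0.12], [255, 0, 0, 0.3, -0.117], [255, 1.3, 2, 0.3, 0], [255, 1.3, 2, 0, 0]]}}

```text
time_s: 13.47
tool_pos: [507.5, -168.3, 158.1]
orientation: [-0.002, 0.027, 1.0, 0.002]
contact_force: [-0.2, 0.5, -1.1]
width: 0.596
grasp_force: 18.0
```

Emit:
{"api": "move_arm", "payload": {"rows": [[255, 0, 4, 0, 0], [255, 0, 4, 0, 0], [255, 0, 4, 0, 0], [255, 0, 4, 0, 0], [255, 0, 4, 0, 0]]}}

```text
time_s: 13.88
tool_pos: [518.1, 32.8, 159.7]
orientation: [-0.002, 0.027, 1.0, 0.0]
contact_force: [0.1, -0.2, -0.8]
width: 0.593
grasp_force: 18.0
```

Emit:
{"api": "move_arm", "payload": {"rows": [[255, 0, 4, 0, 0], [255, 0, 4, 0, 0], [255, 0, 4, 0, 0], [255, 0, 3, 0, 0], [255, 0, 1, 0, 0]]}}

```text
time_s: 14.3
tool_pos: [526.3, 194.8, 159.3]
orientation: [-0.002, 0.024, 1.0, 0.001]
contact_force: [-0.1, -0.0, -1.3]
width: 0.596
grasp_force: 18.0
```

Emit:
{"api": "move_arm", "payload": {"rows": [[255, 0, 0, 0, 0], [255, 0, 0, 0, 0]]}}

```text
time_s: 14.47
tool_pos: [527.2, 190.0, 160.1]
orientation: [-0.001, 0.026, 1.0, -0.001]
contact_force: [0.1, -0.7, -0.7]
width: 0.594
grasp_force: 18.0
```

Run:
```python
from h import *
go(530.5,190,165,87)
```

```text
t 14.47 pos [527.2 190.  160.1] yaw 87.02 tilt [-0.002 -0.001 -1.   ] w 0.594 F [ 0.1 -0.7 -0.7]
turn 0.0004 shift [-0.32  0.02 -0.49]
```

Emit:
{"api": "move_arm", "payload": {"rows": [[255, -0.2, 0.25, 2, 0], [255, 0, 0, 2, 0], [255, 0, 0, 1.5, 0], [255, 0, 0, 1, 0], [255, 0, 0, 0, 0]]}}

```text
time_s: 14.88
tool_pos: [528.3, 190.5, 93.3]
orientation: [-0.003, 0.028, 1.0, -0.001]
contact_force: [-0.5, -0.5, -0.5]
width: 0.593
grasp_force: 18.0
```

Run:
```python
from h import *
go(529,192.5,95,87)
a=snap('top');b=snap('side')
cv2.imwrite('pics/p1.png',np.hstack([cv2.resize(a['color'][160:300,150:240],(385,600),interpolation=2),cv2.resize(b['color'][190:310,215:335],(415,600),interpolation=2)[:, :]]))
```

```text
t 14.88 pos [528.3 190.5  93.3] yaw 86.83 tilt [-0.006 -0.002 -1.   ] w 0.593 F [-0.5 -0.5 -0.5]
turn -0.0029 shift [-0.06  0.2  -0.17]
```

View pics/p1.png

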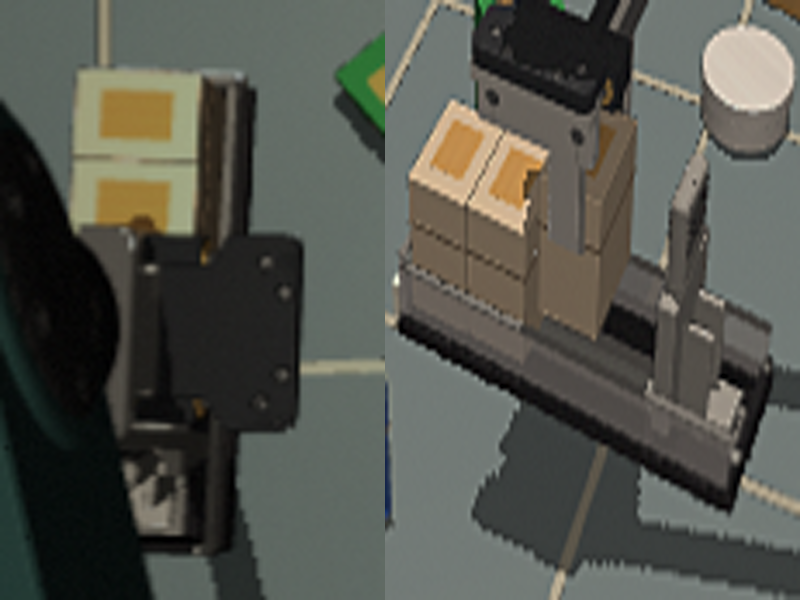

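Run:
```python
from h import *
np.set_printoptions(precision=1,suppress=True)
b=snap('side')
f=lambda x,y:(215+(x-385)/3.458-.4,190+y/5-.4)
R=Ro.from_euler('z',-3,degrees=True).as_matrix()[:2,:2]
for n,c,z,l in (('held',(597,338),43.3,(-20,28)),('held nearfront',(540,312),43.3,(20,28)),('stockF top nf',(410,178),88,(20,28)),('stock junction top near',(467,205),88,None)
  ,('div rear top outer',(733,437),39,None),('base rear near',(733,508),0,(-112,38)),('base front near',(400,330),0,(115,38))):
    X=at_z(b,f(*c),z)[:2]; print(n,X,'centre',X-R@np.array(l) if l else '')
cv2.imwrite('pics/p2.png',cv2.resize(b['color'][215:295,245:325],(800,600),interpolation=2)[:600])
```

```text
held [512.4 216.3] centre [530.9 187.3]
held nearfront [549.7 215.9] centre [528.3 189. ]
stockF top nf [636.6 214.5] centre [615.1 187.6]
stock junction top near [597.9 216. ] centre 
div rear top outer [422.1 232. ] centre 
base rear near [417.5 235. ] centre [527.3 191.2]
base front near [643.2 222.6] centre [526.4 190.7]
```

View pics/p2.png

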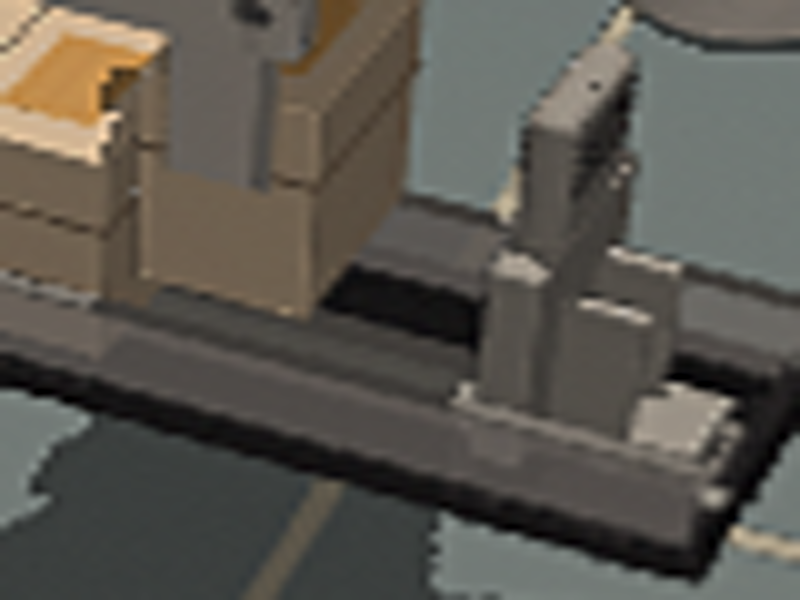

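The held box is upright over the lane, about 2.5 mm towards the far side and 8 mm behind the stock. I'll correct that and lower it.

Emit:
{"api": "move_arm", "payload": {"rows": [[255, -0.2, 0.25, 0, 0], [255, 0, 0, 1, 0], [255, 0, 0, 1, 0], [255, 0, 0, 0.7, 0], [255, 0, 0, 0, 0]]}}

```text
time_s: 15.45
tool_pos: [537.4, 192.0, 76.9]
orientation: [0.007, 0.027, 1.0, -0.003]
contact_force: [-1.2, -10.7, 20.1]
width: 0.62
grasp_force: 18.0
```

Emit:
{"api": "move_arm", "payload": {"rows": [[255, 0, 0, 0.3, 0], [255, 0, 0, 0.2, 0], [255, 0, 0, 0.2, 0], [255, 0, 0, 0, 0], [255, 0, 0, 0, 0]]}}

```text
time_s: 15.87
tool_pos: [539.0, 190.1, 73.3]
orientation: [0.009, 0.027, 1.0, -0.004]
contact_force: [-3.6, -15.6, 31.4]
width: 0.635
grasp_force: 18.5
```

Run:
```python
from h import *
go(530,193,58,87)
```

```text
t 15.87 pos [539.  190.1  73.3] yaw 86.86 tilt [ 0.018 -0.009 -1.   ] w 0.635 F [ -3.6 -15.6  31.4]
turn -0.0024 shift [0.94 0.26 1.51]
```

Something was hit: force up and towards −y. I'll back up and look.

Emit:
{"api": "move_arm", "payload": {"rows": [[255, 0, 0, -0.7, 0], [255, 0, 0, -1, 0], [255, 0, 0, -1.5, 0], [255, 0, 0, 0, 0], [255, 0, 0, 0, 0]]}}

```text
time_s: 16.28
tool_pos: [532.5, 195.7, 94.6]
orientation: [0.0, 0.026, 1.0, 0.0]
contact_force: [0.2, 0.2, -0.5]
width: 0.635
grasp_force: 17.3
```

Run:
```python
from h import *
go(530,191,100,87)
a=snap('top');b=snap('side')
cv2.imwrite('pics/p3.png',np.hstack([cv2.resize(b['color'][195:295,225:305],(480,600),interpolation=2),cv2.resize(a['color'][165:255,160:210],(320,600),interpolation=2)]))
```

```text
t 16.28 pos [532.5 195.7  94.6] yaw 87.01 tilt [ 0.001  0.001 -1.   ] w 0.635 F [ 0.2  0.2 -0.5]
turn 0.0001 shift [ 0.22 -0.49 -0.54]
```

View pics/p3.png

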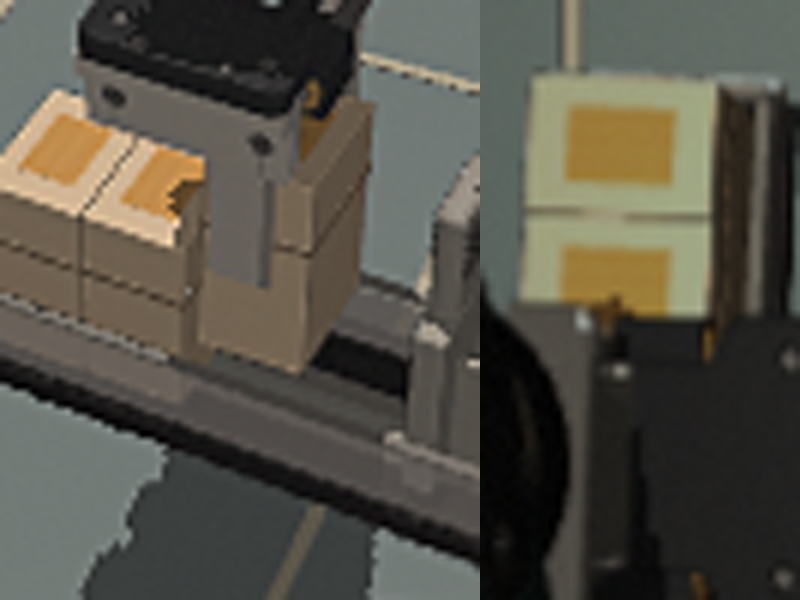

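The view shows the held box clear above the lane: bottom corners at crop (200,340), (303,373), (360,287), top far-rear (372,100). It has a slight lean. I'll solve its pose.

Run:
```python
from h import *
np.set_printoptions(precision=1,suppress=True)
b=snap('side')
px=np.array([(200,340),(303,373),(360,287),(372,100),(276,246),(306,250)],float)/6+[224.6,194.6]
# lid seam height unknown: use 4 corners + lsq
obj=np.array([(20,28,0),(-20,28,0),(-20,-28,0),(-20,-28,80)],float)
from scipy.optimize import least_squares
S=telemetry.read_state()['tool_pos'];print(S)
def f(v):
    R=Ro.from_euler('ZYX',v[3:],degrees=True).as_matrix()
    return np.r_[(proj(b,obj@R.T+v[:3])-px[:4]).ravel(),(v[2]-44)/20,(v[3:]-[-3,0,0])/20]
r=least_squares(f,[530,193,44,-3,0,0]);print(r.x,r.fun)
# tray from side, this view: base near bottom edge line, divider top near edge (front lip->), floor
```

```text
[531.2 195.3  92.8]
[532.6 189.   40.   -1.9   3.4   9. ] [-0.3  0.3  0.  -0.2  0.1 -0.1  0.1  0.  -0.2  0.1  0.2  0.4]
```

Emit:
{"api": "move_arm", "payload": {"rows": [[255, 0, 0, -2, 0], [255, 0, 0, -3, 0], [255, 1, -2, 0, 0], [255, 1, -3, 0, 0], [255, 0, -3, 0, 0]]}}

```text
time_s: 16.85
tool_pos: [506.4, 116.6, 143.9]
orientation: [-0.001, 0.025, 1.0, 0.0]
contact_force: [0.6, -0.1, -1.2]
width: 0.635
grasp_force: 17.3
```

Emit:
{"api": "move_arm", "payload": {"rows": [[255, 0, -2, 0, 0], [255, 0, -0.4, 1, 0], [255, 0, 0, 2, 0], [255, 0, 0, 2, 0], [255, 0, 0, 2, 0]]}}

```text
time_s: 17.27
tool_pos: [506.2, 92.9, 72.3]
orientation: [-0.001, 0.027, 1.0, 0.0]
contact_force: [0.7, -0.5, -0.6]
width: 0.635
grasp_force: 17.3
```

Emit:
{"api": "move_arm", "payload": {"rows": [[255, 0, 0, 0.5, 0], [255, 0, 0, 0, 0], [255, 0, 0, 0, 0]]}}

```text
time_s: 17.52
tool_pos: [506.6, 92.9, 69.0]
orientation: [-0.001, 0.026, 1.0, 0.0]
contact_force: [1.1, -0.5, -0.8]
width: 0.641
grasp_force: 17.3
```

Emit:
{"api": "move_arm", "payload": {"rows": [[255, 0, 0, 0, 0], [255, 0, 0, 0, 0], [255, 0, 0, 0, 0], [255, 0, 0, 0, 0]]}}

```text
time_s: 17.85
tool_pos: [507.4, 92.6, 70.5]
orientation: [0.001, 0.026, 1.0, 0.0]
contact_force: [-0.5, 0.2, -0.4]
width: 0.639
grasp_force: 17.3
```

Emit:
{"api": "move_arm", "payload": {"rows": [[255, 0, 0, 0.5, 0], [255, 0, 0, 0.3, 0], [255, 0, 0, 0, 0]], "force": 10}}

```text
time_s: 18.1
tool_pos: [506.0, 92.4, 60.4]
orientation: [-0.001, 0.026, 1.0, -0.0]
contact_force: [-1.0, -0.4, -0.4]
width: 0.638
grasp_force: 9.6
```

Emit:
{"api": "move_arm", "payload": {"rows": [[255, 0, 0, 0.3, 0], [255, 0, 0, 0, 0]]}}

```text
time_s: 18.27
tool_pos: [506.3, 92.4, 57.7]
orientation: [-0.001, 0.026, 1.0, -0.0]
contact_force: [0.9, 0.6, 0.3]
width: 0.64
grasp_force: 9.6
```

Emit:
{"api": "move_arm", "payload": {"rows": [[255, 0, 0, 0.3, 0], [255, 0, 0, 0, 0]]}}

```text
time_s: 18.43
tool_pos: [506.4, 92.4, 54.9]
orientation: [-0.0, 0.026, 1.0, 0.0]
contact_force: [-1.0, -0.2, -1.1]
width: 0.64
grasp_force: 9.6
```

Emit:
{"api": "move_arm", "payload": {"rows": [[255, 0, 0, 0.3, 0], [255, 0, 0, 0, 0]], "force": 5}}

```text
time_s: 18.6
tool_pos: [506.4, 92.4, 51.9]
orientation: [-0.0, 0.026, 1.0, 0.0]
contact_force: [0.0, 0.5, -1.3]
width: 0.636
grasp_force: 4.8
```

Emit:
{"api": "move_arm", "payload": {"rows": [[255, 0, 0, 0.3, 0], [255, 0, 0, 0, 0]]}}

```text
time_s: 18.77
tool_pos: [506.4, 92.4, 48.9]
orientation: [-0.0, 0.026, 1.0, -0.0]
contact_force: [0.5, -0.3, -0.7]
width: 0.643
grasp_force: 4.8
```

Emit:
{"api": "move_arm", "payload": {"rows": [[255, 0, 0, 0.3, 0], [255, 0, 0, 0, 0]]}}

```text
time_s: 18.93
tool_pos: [506.4, 92.5, 45.9]
orientation: [-0.0, 0.026, 1.0, 0.0]
contact_force: [-0.5, -0.3, -1.8]
width: 0.641
grasp_force: 4.8
```

Emit:
{"api": "move_arm", "payload": {"rows": [[255, 0, 0, 0.3, 0], [255, 0, 0, 0.2, 0], [255, 0, 0, 0, 0]]}}

```text
time_s: 19.18
tool_pos: [506.7, 92.8, 41.4]
orientation: [0.0, 0.026, 1.0, 0.0]
contact_force: [-1.6, 0.8, 0.9]
width: 0.626
grasp_force: 4.8
```

Emit:
{"api": "move_arm", "payload": {"rows": [[255, 0, 0, 0.3, 0], [255, 0, 0, 0, 0]]}}

```text
time_s: 19.35
tool_pos: [506.7, 92.6, 38.3]
orientation: [0.0, 0.026, 1.0, 0.0]
contact_force: [-0.1, 0.3, 0.0]
width: 0.609
grasp_force: 4.9
```

Run:
```python
from h import *
from scipy.optimize import least_squares
b=snap('side');a=snap('top')
go(506,92,45,87)
for p in(a,b): print([(np.round(r['location'],1).tolist(),round(r['score'],2)) for r in models.look_for(p,'new_box')])
print(proj(a,[506,92,40]),proj(b,[506,92,40]))
```

```text
t 19.45 pos [506.7  92.3  38.3] yaw 86.98 tilt [-0. -0. -1.] w 0.61 F [ 0.7 -0.2 -0.3]
turn -0.0003 shift [ 0.07 -0.03 -0.67]
[]
[([297.9, 221.7], 0.7)]
[[234.59642048 241.90346687]] [[297.14026255 221.70688396]]
```

Emit:
{"api": "move_arm", "payload": {"rows": [[255, 0, 0, 0.2, 0], [255, 0, 0, 0.2, 0], [255, 0, 0, 0, 0]]}}

```text
time_s: 19.8
tool_pos: [507.5, 92.8, 35.4]
orientation: [0.001, 0.026, 1.0, 0.0]
contact_force: [-0.4, 1.1, 2.6]
width: 0.597
grasp_force: 5.0
```

Emit:
{"api": "move_arm", "payload": {"rows": [[255, 0, 0, 0.2, 0], [255, 0, 0, 0, 0]]}}

```text
time_s: 19.97
tool_pos: [508.0, 92.7, 33.9]
orientation: [0.002, 0.026, 1.0, 0.0]
contact_force: [-0.2, 0.3, 5.2]
width: 0.594
grasp_force: 5.0
```

Emit:
{"api": "move_arm", "payload": {"rows": [[65, 0, 0, 0, 0], [65, 0, 0, 0, 0], [65, 0, 0, 0, 0], [65, 0, 0, -0.5, 0], [65, 0, 0, -1, 0]], "force": 20}}

```text
time_s: 20.38
tool_pos: [505.3, 92.2, 46.2]
orientation: [-0.002, 0.026, 1.0, -0.0]
contact_force: [0.3, 0.5, -0.3]
width: 0.749
grasp_force: 0.0
```

Emit:
{"api": "move_arm", "payload": {"rows": [[65, 0, 0, -0.3, 0], [255, 0, 0, 0, 0], [255, 0, 0, 0, 0], [255, 0, 0, 0, 0], [255, 0, 0, 0, 0]]}}

```text
time_s: 20.8
tool_pos: [506.9, 92.5, 50.7]
orientation: [0.0, 0.026, 1.0, 0.0]
contact_force: [-0.5, 1.0, 2.0]
width: 0.595
grasp_force: 20.0
```

Emit:
{"api": "move_arm", "payload": {"rows": [[255, 0, 0, 0, 0], [255, 0, 0, 0, 0], [255, 0, 0, 0, 0]]}}

```text
time_s: 21.05
tool_pos: [506.9, 92.6, 50.8]
orientation: [0.0, 0.026, 1.0, 0.0]
contact_force: [0.4, -0.4, 2.4]
width: 0.598
grasp_force: 20.0
```

Run:
```python
from h import *
go(506,92,45,87)
b=snap('side')
cv2.imwrite('pics/s_grip.png',b['color'])
im=b['color'].astype(int)
# near face rows: print where cream (R-B) starts/ends on rows below fingers
for r in range(225,245,2):
    row=im[r,270:330]; print(r,(row[:,2]-row[:,0]).tolist())
q=np.array([[s*20,t*28,z] for z in(0,80) for s,t in((1,1),(-1,1),(-1,-1),(1,-1))])@Ro.from_euler('z',-3,degrees=True).as_matrix().T+telemetry.read_state()['tool_pos']*[1,1,0]
print(proj(b,q).round(1).tolist())
```

```text
t 21.05 pos [506.9  92.6  50.8] yaw 86.98 tilt [ 0.  0. -1.] w 0.598 F [ 0.4 -0.4  2.4]
turn -0.0003 shift [ 0.09 -0.06  0.58]
225 [-4, -4, -5, -4, -3, -4, -5, -4, -5, -4, -4, -4, -4, -5, -6, -11, 38, 21, 8, 9, 9, 10, 11, 11, 12, 11, 5, 33, 31, 32, 27, 14, 19, 21, 20, 19, 18, 8, 9, 5, -3, -3, -2, -3, -3, -2, -2, -3, -2, -2, -2, -4, -6, -6, -6, -4, -5, -5, -5, -5]
227 [-4, -4, -4, -4, -5, -4, -4, -5, -4, -5, -4, -4, -4, -4, -6, -3, 36, 32, 32, 33, 33, 32, 26, 16, 9, 6, 4, 23, 27, 19, 16, 19, 20, 20, 19, 15, 9, 0, 18, -3, -4, -2, -3, -3, -3, -3, -2, -2, -2, -3, -5, -5, -5, -6, -5, -5, -4, -6, -5, -6]
229 [-4, -3, -4, -4, -5, -4, -4, -5, -3, -4, -5, -4, -4, -5, -5, -2, 34, 32, 30, 31, 31, 30, 30, 31, 31, 32, 32, 34, 16, 17, 19, 19, 20, 17, 13, 6, 0, 1, 16, -2, -4, -2, -3, -2, -2, -3, -5, -6, -5, -5, -5, -4, -5, -5, -5, -5, -5, -4, -6, -4]
231 [-4, -4, -5, -5, -4, -3, -4, -4, -4, -4, -4, -4, -4, -3, -5, 11, 34, 31, 31, 31, 30, 30, 31, 30, 31, 31, 33, 26, 12, 16, 17, 18, 18, 10, 5, 3, 5, 6, -5, -3, -3, -3, -3, -2, -4, -3, -2, -5, -5, -4, -4, -5, -5, -5, -5, -6, -6, -6, -5, -5]
233 [-5, -4
[... 777 characters left out ...]
30, 31, 32, 32, 25, 8, 9, 9, 10, 11, 5, 4, 9, 7, 15, 9, 0, -3, -4, -3, -3, -3, -3, -3, -3, -2, -3, -3, -2, -2, -3, -4, -2, -4, -2, -3, -4, -3]
241 [5, 6, 6, 6, 6, 6, 5, 6, 6, 6, 7, 8, 7, 7, 7, 5, 4, 7, 5, 5, 24, 35, 34, 32, 32, 32, 27, 6, 9, 10, 10, 10, 6, 8, 8, 9, 6, 9, 0, -4, -3, -4, -4, -3, -2, -2, -4, -5, -2, -3, -3, -3, -4, -3, -3, -2, -3, -3, -2, -2]
243 [7, 7, 6, 5, 7, 5, 5, 6, 7, 6, 6, 6, 6, 7, 6, 7, 8, 8, 7, 6, 6, 5, 5, 6, 10, 20, 17, 7, 9, 10, 10, 9, 8, 8, 7, 7, 8, 11, -3, -4, -3, -2, -4, -3, -2, -3, -4, -4, -4, -5, -4, -4, -4, -4, -5, -3, -3, -3, -2, -3]
[[283.1, 239.3], [299.2, 244.7], [307.6, 229.3], [292.0, 224.3], [284.9, 213.6], [301.9, 218.9], [310.6, 203.9], [294.1, 198.9]]
```

Emit:
{"api": "move_arm", "payload": {"rows": [[255, 0, 0, -1, 0], [255, 0, 0, -2, 0], [255, 0, 0, -2, 0], [255, 0, 0, -2, 0], [255, -0.4, 1, 0, 0]]}}

```text
time_s: 21.52
tool_pos: [513.5, 101.5, 125.1]
orientation: [0.004, 0.027, 1.0, -0.0]
contact_force: [0.5, -0.4, 0.1]
width: 0.594
grasp_force: 20.0
```

Emit:
{"api": "move_arm", "payload": {"rows": [[255, -0.5, 2, 0, 0], [255, -0.5, 2, 0, 0], [255, -0.5, 2, 0, 0], [255, 0, 2, 0, 0], [255, 0, 0.9, 0, 0]]}}

```text
time_s: 21.93
tool_pos: [530.4, 192.9, 118.7]
orientation: [-0.001, 0.025, 1.0, 0.0]
contact_force: [-0.0, 0.5, -0.7]
width: 0.596
grasp_force: 20.0
```

Emit:
{"api": "move_arm", "payload": {"rows": [[255, 0, 0, 1, 0], [255, 0, 0, 1, 0], [255, 0, 0, 0, 0], [255, 0, 0, 0, 0], [255, 0, 0, 0, 0]]}}

```text
time_s: 22.35
tool_pos: [530.7, 189.3, 100.0]
orientation: [-0.0, 0.027, 1.0, -0.0]
contact_force: [0.3, 1.2, -0.7]
width: 0.598
grasp_force: 20.0
```

Emit:
{"api": "move_arm", "payload": {"rows": [[255, 0, 0, 0, 0], [255, 0, 0, 0, 0], [255, 0, 0, 0, 0], [255, 0, 0, 0, 0], [255, 0, 0, 0, 0]]}}

```text
time_s: 22.77
tool_pos: [531.1, 190.3, 100.8]
orientation: [0.0, 0.026, 1.0, 0.0]
contact_force: [-0.2, -0.2, -0.6]
width: 0.596
grasp_force: 20.0
```

Run:
```python
from h import *
go(531,190.5,95,87)
b=snap('side');go(531,190.5,95,87)
P=telemetry.read_state()['tool_pos']
R=Ro.from_euler('z',-3,degrees=True).as_matrix()
q=np.array([[s*20,t*28,0] for s,t in((1,1),(-1,1),(-1,-1))])@R.T+P*[1,1,0]+[0,0,P[2]-50.8]
pq=proj(b,q);print('pred',pq.round(1).tolist())
# gradient profile along image normal of near bottom edge and of stock near-top edge
im=cv2.cvtColor(b['color'],cv2.COLOR_BGR2LAB)
def prof(p0,p1,n=13):
    out=[]
    d=(p1-p0)/np.linalg.norm(p1-p0);nn=np.array([-d[1],d[0]]); nn*=np.sign(nn[1])
    for k in np.arange(-n/2,n/2+.1,.5):
        t=np.linspace(.2,.8,15)[:,None];xy=p0+t*(p1-p0)+k*nn
        v=cv2.remap(im,xy[:,0].astype(np.float32).reshape(1,-1),xy[:,1].astype(np.float32).reshape(1,-1),1).reshape(-1,3).mean(0)
        out.append((round(float(k),1),v.round().astype(int).tolist()))
    return out
print('near bottom',prof(pq[0],pq[1]))
print('rear bottom',prof(pq[1],pq[2]))
c=np.array([525,190.5,0])
T=proj(b,np.array([[-50,32,39],[-15,32,39]])@R.T+c);print('div top inner near',T.round(1).tolist(),prof(T[0],T[1],20))
```

```text
t 22.77 pos [531.1 190.3 100.8] yaw 86.97 tilt [ 0.001  0.    -1.   ] w 0.596 F [-0.2 -0.2 -0.6]
turn -0.0006 shift [0.01 0.02 0.58]
t 22.82 pos [531.  190.3 100.7] yaw 86.97 tilt [ 0.  0. -1.] w 0.597 F [ 0.1 -1.  -1.7]
turn -0.0005 shift [0.01 0.02 0.57]
pred [[258.0, 249.9], [275.5, 256.0], [285.7, 238.7]]
near bottom [(-6.5, [106, 131, 140]), (-6.0, [106, 131, 140]), (-5.5, [106, 131, 140]), (-5.0, [106, 131, 140]), (-4.5, [106, 131, 140]), (-4.0, [106, 131, 140]), (-3.5, [106, 131, 140]), (-3.0, [106, 131, 140]), (-2.5, [107, 131, 140]), (-2.0, [108, 131, 140]), (-1.5, [110, 131, 141]), (-1.0, [108, 131, 140]), (-0.5, [93, 130, 137]), (0.0, [74, 130, 133]), (0.5, [66, 129, 131]), (1.0, [65, 129, 131]), (1.5, [65, 129, 130]), (2.0, [67, 129, 130]), (2.5, [72, 129, 131]), (3.0, [77, 128, 131]), (3.5, [79, 128, 131]), (4.0, [80, 128, 131]), (4.5, [80, 128, 131]), (5.0, [77, 128, 131]), (5.5, [71, 129, 131]), (6.0, [66, 129, 131]), (6.5, [64, 129, 130])]
rear bottom [(-6.5, [104, 131, 140]), (-6.0, [102, 131, 140]), (-5.5, [100, 131, 139]), (-5.0, [98, 131, 139]), (-4.5, [97, 130, 1
[... 837 characters left out ...]
 (-4.5, [68, 129, 131]), (-4.0, [68, 129, 131]), (-3.5, [67, 129, 131]), (-3.0, [66, 129, 131]), (-2.5, [68, 129, 131]), (-2.0, [74, 128, 131]), (-1.5, [78, 128, 131]), (-1.0, [80, 128, 131]), (-0.5, [81, 128, 132]), (0.0, [81, 128, 131]), (0.5, [77, 128, 131]), (1.0, [70, 129, 131]), (1.5, [65, 129, 131]), (2.0, [64, 129, 130]), (2.5, [69, 129, 131]), (3.0, [80, 129, 131]), (3.5, [91, 129, 131]), (4.0, [95, 129, 131]), (4.5, [92, 129, 131]), (5.0, [87, 129, 131]), (5.5, [83, 129, 130]), (6.0, [82, 129, 130]), (6.5, [81, 129, 131]), (7.0, [82, 129, 131]), (7.5, [82, 129, 131]), (8.0, [82, 129, 130]), (8.5, [82, 129, 131]), (9.0, [82, 129, 131]), (9.5, [83, 129, 131]), (10.0, [85, 129, 131])]
```

Run:
```python
from h import *
b=snap('side');a=snap('top')
R=Ro.from_euler('z',-3,degrees=True).as_matrix();c=np.array([525,190.5,0])
T=proj(b,np.array([[-50,32,39],[-15,32,39]])@R.T+c);d=(T[1]-T[0])/np.linalg.norm(T[1]-T[0]);n=np.array([-d[1],d[0]]);n*=np.sign(n[1])
for z in(8,12,16):
  for nm,k in(('strip lo',-2.3),('strip hi',.8),('rail far',-5.6)):
    X=at_z(b,T.mean(0)+k*n,z); print(z,nm,'lane-centre-at-x525 offset y:',round(X[1]+(X[0]-525)*np.tan(np.radians(3)),1))
  for col in (179.75,194.8,184.5,189.6):
    X=at_z(a,(col,235),z); print('  top',z,col,round(X[1]+(X[0]-525)*np.tan(np.radians(3)),1))
```

```text
8 strip lo lane-centre-at-x525 offset y: 189.8
8 strip hi lane-centre-at-x525 offset y: 198.5
8 rail far lane-centre-at-x525 offset y: 180.3
  top 8 179.75 208.0
  top 8 194.8 176.5
  top 8 184.5 198.0
  top 8 189.6 187.4
12 strip lo lane-centre-at-x525 offset y: 193.2
12 strip hi lane-centre-at-x525 offset y: 201.9
12 rail far lane-centre-at-x525 offset y: 183.8
  top 12 179.75 207.2
  top 12 194.8 175.8
  top 12 184.5 197.3
  top 12 189.6 186.6
16 strip lo lane-centre-at-x525 offset y: 196.6
16 strip hi lane-centre-at-x525 offset y: 205.3
16 rail far lane-centre-at-x525 offset y: 187.3
  top 16 179.75 206.3
  top 16 194.8 175.1
  top 16 184.5 196.5
  top 16 189.6 185.9
```

Emit:
{"api": "move_arm", "payload": {"rows": [[255, 0, 0.15, 0.6, 0], [255, 0, 0, 1, 0], [255, 0, 0, 0.6, 0], [255, 0, 0, 0, 0], [255, 0, 0, 0, 0]]}}

```text
time_s: 23.33
tool_pos: [530.2, 191.7, 77.1]
orientation: [-0.001, 0.026, 1.0, -0.0]
contact_force: [0.4, -0.1, -1.9]
width: 0.594
grasp_force: 20.0
```

Emit:
{"api": "move_arm", "payload": {"rows": [[255, 0, 0, 0.4, 0], [255, 0, 0, 0, 0], [255, 0, 0, 0, 0]]}}

```text
time_s: 23.58
tool_pos: [531.0, 191.8, 74.5]
orientation: [0.0, 0.026, 1.0, 0.0]
contact_force: [0.6, -0.1, -0.6]
width: 0.596
grasp_force: 20.0
```

It's inside the lane with no contact. Lowering to the floor.

Emit:
{"api": "move_arm", "payload": {"rows": [[255, 0, 0, 0.5, 0], [255, 0, 0, 0.5, 0], [255, 0, 0, 0.3, 0], [255, 0, 0, 0, 0], [255, 0, 0, 0, 0]]}}

```text
time_s: 24.0
tool_pos: [530.7, 191.7, 60.9]
orientation: [-0.0, 0.026, 1.0, -0.0]
contact_force: [0.2, -0.1, -1.0]
width: 0.594
grasp_force: 20.0
```

Emit:
{"api": "move_arm", "payload": {"rows": [[255, 0, 0, 0.2, 0], [255, 0, 0, 0, 0], [255, 0, 0, 0, 0]]}}

```text
time_s: 24.25
tool_pos: [531.0, 191.8, 59.5]
orientation: [0.0, 0.026, 1.0, 0.0]
contact_force: [0.0, 0.1, -1.0]
width: 0.594
grasp_force: 20.0
```

Emit:
{"api": "move_arm", "payload": {"rows": [[255, 0, 0, 0.15, 0], [255, 0, 0, 0, 0]]}}

```text
time_s: 24.42
tool_pos: [531.4, 191.9, 58.7]
orientation: [0.001, 0.026, 1.0, 0.0]
contact_force: [-1.5, 0.8, 2.3]
width: 0.595
grasp_force: 20.0
```

Emit:
{"api": "move_arm", "payload": {"rows": [[60, 0, 0, 0, 0], [60, 0, 0, 0, 0], [60, 0, 0, 0, 0], [60, 0, 0, 0, 0], [0, 0, 0, -0.5, 0]]}}

```text
time_s: 24.83
tool_pos: [530.1, 191.6, 61.9]
orientation: [-0.001, 0.026, 1.0, -0.0]
contact_force: [-1.0, -0.2, -0.3]
width: 0.805
grasp_force: 0.0
```

Emit:
{"api": "move_arm", "payload": {"rows": [[0, 0, 0, -2, 0], [0, 0, 0, -3, 0], [0, 0, 0, -3, 0], [0, 0, 0, -3, 0], [0, 0, 0, 0, 0]]}}

```text
time_s: 25.25
tool_pos: [534.5, 192.7, 181.4]
orientation: [0.007, 0.026, 1.0, 0.002]
contact_force: [-0.4, -0.4, 1.2]
width: 0.994
grasp_force: 0.0
```

Run:
```python
from h import *
go(467,195.7,165,-3)
b=snap('side'); print([(np.round(r['location'],1).tolist(),round(r['score'],2)) for n in('new_box','pull_tab') for r in models.look_for(b,n)])
print(proj(b,[[531,192,48],[467,193,114]]))
```

```text
t 25.25 pos [534.5 192.7 181.4] yaw 86.98 tilt [ 0.013  0.003 -1.   ] w 0.994 F [-0.4 -0.4  1.2]
turn 1.5704 shift [-0.06 -6.78  1.55]
[([270.8, 245.2], 0.84)]
[[271.74573394 245.35193707]
 [302.56449421 231.56562188]]
```

Emit:
{"api": "move_arm", "payload": {"rows": [[0, 0, 0, 0, 0.121], [0, 0, 0, 0, 0.121], [0, 0, 0, 0, 0.121], [0, 0, 0, 0, 0.121], [0, 0, 0, 0, 0.121]]}}

```text
time_s: 25.82
tool_pos: [529.7, 191.4, 170.2]
orientation: [-0.002, 0.326, 0.945, -0.001]
contact_force: [0.8, 0.2, -0.5]
width: 0.994
grasp_force: 0.0
```

Emit:
{"api": "move_arm", "payload": {"rows": [[0, 0, 0, 0, 0.121], [0, 0, 0, 0, 0.121], [0, 0, 0, 0, 0.121], [0, 0, 0, 0, 0.121], [0, 0, 0, 0, 0.121]]}}

```text
time_s: 26.23
tool_pos: [529.7, 191.5, 170.2]
orientation: [-0.002, 0.593, 0.805, -0.002]
contact_force: [0.7, -0.3, 0.5]
width: 0.995
grasp_force: 0.0
```

Emit:
{"api": "move_arm", "payload": {"rows": [[0, 0, 0, 0, 0.121], [0, 0, 0, 0, 0.121], [0, 0, 0, 0, 0.118], [0, 0, -2, 0, 0], [0, 0, -2.5, 0, 0]]}}

```text
time_s: 26.65
tool_pos: [485.2, 193.5, 169.7]
orientation: [-0.001, 0.726, 0.688, -0.002]
contact_force: [-1.0, 0.1, 0.1]
width: 0.999
grasp_force: 0.0
```

Emit:
{"api": "move_arm", "payload": {"rows": [[0, 0, -1.8, 0, 0], [0, 0, 0, 0, 0], [0, 0, 0, 0, 0], [0, 0, 0, 0, 0], [0, 0, 0, 0, 0]]}}

```text
time_s: 27.07
tool_pos: [468.6, 194.9, 172.1]
orientation: [-0.0, 0.725, 0.688, -0.001]
contact_force: [-0.3, -0.2, 0.3]
width: 0.996
grasp_force: 0.0
```

Run:
```python
from h import *
go(467,195.7,97.4,-3)
b=snap('side'); im=b['color']
print(models.look_for(b,'stock_rear'),models.look_for(b,'new_box'))
```

```text
t 27.07 pos [468.6 194.9 172.1] yaw -3.0 tilt [-0.001 -0.    -1.   ] w 0.996 F [-0.3 -0.2  0.3]
turn -0.0 shift [ 0.08 -0.15  7.47]
[{'location': [250.4, 235.5], 'score': 0.62}, {'location': [301.0, 258.3], 'score': 0.36}] [{'location': [295.3, 260.3], 'score': 0.59}]
```

Emit:
{"api": "move_arm", "payload": {"rows": [[140, 0, -0.1, 0, 0], [140, 0, 0, 0, 0], [140, 0, 0, 0, 0], [140, 0, 0, 0, 0], [140, 0, 0, 0, 0]]}}

```text
time_s: 27.63
tool_pos: [467.1, 195.2, 173.0]
orientation: [0.0, 0.725, 0.688, 0.0]
contact_force: [0.0, -0.6, -0.2]
width: 0.681
grasp_force: 0.0
```

Emit:
{"api": "move_arm", "payload": {"rows": [[140, 0, 0, 2, 0], [140, 0, 0, 2, 0], [140, 0, 0, 2, 0], [140, 0, 0, 1.4, 0], [140, 0, 0, 0, 0]]}}

```text
time_s: 28.05
tool_pos: [464.7, 194.4, 95.3]
orientation: [-0.002, 0.725, 0.688, -0.003]
contact_force: [-0.6, -0.0, -0.4]
width: 0.452
grasp_force: 0.0
```

Emit:
{"api": "move_arm", "payload": {"rows": [[140, 0, 0, 0, 0], [140, 0, 0, 0, 0], [140, 0, 0, 0, 0]]}}

```text
time_s: 28.3
tool_pos: [468.1, 195.5, 100.6]
orientation: [0.001, 0.725, 0.688, 0.001]
contact_force: [0.0, 0.4, -0.3]
width: 0.449
grasp_force: 0.0
```

Emit:
{"api": "move_arm", "payload": {"rows": [[255, 0, 0, 0, 0], [255, 0, 0, 0, 0], [255, 0, 0, 0, 0], [255, 0, 0, 0, 0], [255, 0, 0, 0, 0]], "force": 30}}

```text
time_s: 28.72
tool_pos: [467.2, 195.2, 99.2]
orientation: [0.0, 0.725, 0.688, 0.0]
contact_force: [-0.7, -0.4, 0.1]
width: 0.131
grasp_force: 0.0
```

Emit:
{"api": "move_arm", "payload": {"rows": [[255, 0, 0, 0, 0], [255, 0, 0, 0, 0], [255, 0, 0, 0, 0], [255, 0, 0, 0, 0]], "force": 50}}

```text
time_s: 29.05
tool_pos: [467.2, 195.2, 99.2]
orientation: [-0.0, 0.725, 0.688, 0.0]
contact_force: [-1.1, -0.3, 1.7]
width: 0.127
grasp_force: 50.0
```

Emit:
{"api": "move_arm", "payload": {"rows": [[255, 0, 0.1, 0, 0], [255, 0, 0.1, 0, 0], [255, 0, 0.1, 0, 0], [255, 0, 0.1, 0, 0], [255, 0, 0.1, 0, 0]]}}

```text
time_s: 29.47
tool_pos: [468.5, 195.1, 99.1]
orientation: [-0.003, 0.725, 0.689, -0.003]
contact_force: [-13.7, -0.5, 9.4]
width: 0.124
grasp_force: 50.0
```

Emit:
{"api": "move_arm", "payload": {"rows": [[255, 0, 0.1, 0, 0], [255, 0, 0.1, 0, 0], [255, 0, 0.1, 0, 0], [255, 0, 0.1, 0, 0], [255, 0, 0.1, 0, 0]]}}

```text
time_s: 29.88
tool_pos: [478.7, 194.4, 99.1]
orientation: [0.001, 0.725, 0.688, 0.001]
contact_force: [4.8, 0.1, -0.9]
width: 0.121
grasp_force: 50.0
```

Emit:
{"api": "move_arm", "payload": {"rows": [[255, 0, 0.2, 0, 0], [255, 0, 0.2, 0, 0], [255, 0, 0.2, 0, 0], [255, 0, 0.2, 0, 0], [255, 0, 0.2, 0, 0]]}}

```text
time_s: 30.3
tool_pos: [487.7, 193.8, 99.1]
orientation: [0.0, 0.725, 0.688, 0.0]
contact_force: [5.1, -2.2, 0.3]
width: 0.125
grasp_force: 50.0
```

Emit:
{"api": "move_arm", "payload": {"rows": [[255, 0, 0.2, 0, 0], [255, 0, 0.2, 0, 0], [255, 0, 0.2, 0, 0], [255, 0, 0.2, 0, 0], [255, 0, 0.2, 0, 0]]}}

```text
time_s: 30.72
tool_pos: [497.4, 193.3, 99.1]
orientation: [0.0, 0.725, 0.688, -0.0]
contact_force: [3.9, -3.6, 0.8]
width: 0.124
grasp_force: 50.0
```

Emit:
{"api": "move_arm", "payload": {"rows": [[255, 0, 0.1, 0, 0], [255, 0, 0.1, 0, 0], [255, 0, 0.1, 0, 0], [255, 0, 0.1, 0, 0], [255, 0, 0, 0, 0]]}}

```text
time_s: 31.13
tool_pos: [501.5, 193.0, 99.1]
orientation: [0.0, 0.725, 0.688, 0.0]
contact_force: [5.4, -3.9, 0.6]
width: 0.126
grasp_force: 50.0
```

Run:
```python
from h import *
go(508.6,192.7,99,-3)
```

```text
t 31.13 pos [501.5 193.   99.1] yaw -2.99 tilt [ 0.001 -0.001 -1.   ] w 0.126 F [ 5.4 -3.9  0.6]
turn 0.0002 shift [0.01 0.71 0.01]
```

Emit:
{"api": "move_arm", "payload": {"rows": [[255, 0, 0.1, 0, 0], [255, 0, 0.1, 0, 0], [255, 0, 0.1, 0, 0], [255, 0, 0, 0, 0]]}}

```text
time_s: 31.47
tool_pos: [504.3, 192.8, 99.1]
orientation: [0.0, 0.725, 0.688, -0.0]
contact_force: [4.1, -3.7, 1.4]
width: 0.124
grasp_force: 50.0
```

Emit:
{"api": "move_arm", "payload": {"rows": [[255, 0, 0.1, 0, 0], [255, 0, 0.1, 0, 0], [255, 0, 0, 0, 0]]}}

```text
time_s: 31.72
tool_pos: [506.3, 192.7, 99.1]
orientation: [0.0, 0.725, 0.688, -0.0]
contact_force: [3.3, -4.4, 1.0]
width: 0.122
grasp_force: 50.0
```

Emit:
{"api": "move_arm", "payload": {"rows": [[255, 0, 0.1, 0, 0], [255, 0, 0.1, 0, 0], [255, 0, 0, 0, 0]]}}

```text
time_s: 31.97
tool_pos: [508.3, 192.6, 99.1]
orientation: [0.0, 0.725, 0.688, -0.0]
contact_force: [2.8, -4.1, 1.7]
width: 0.124
grasp_force: 50.0
```

Emit:
{"api": "move_arm", "payload": {"rows": [[255, 0, 0.1, 0, 0], [255, 0, 0, 0, 0], [255, 0, 0, 0, 0]]}}

```text
time_s: 32.22
tool_pos: [509.3, 192.5, 99.1]
orientation: [0.0, 0.725, 0.688, -0.0]
contact_force: [3.3, -4.1, 1.3]
width: 0.125
grasp_force: 50.0
```

Emit:
{"api": "move_arm", "payload": {"rows": [[255, 0, 0.1, 0, 0], [255, 0, 0, 0, 0], [255, 0, 0, 0, 0]]}}

```text
time_s: 32.47
tool_pos: [510.2, 192.5, 99.1]
orientation: [0.0, 0.725, 0.688, -0.0]
contact_force: [3.9, -4.5, 1.3]
width: 0.125
grasp_force: 50.0
```

Emit:
{"api": "move_arm", "payload": {"rows": [[255, 0, 0.1, 0, 0], [255, 0, 0, 0, 0], [255, 0, 0, 0, 0]]}}

```text
time_s: 32.72
tool_pos: [511.2, 192.4, 99.2]
orientation: [0.0, 0.725, 0.688, -0.0]
contact_force: [2.9, -4.3, 2.0]
width: 0.125
grasp_force: 50.0
```

Emit:
{"api": "move_arm", "payload": {"rows": [[255, 0, 0.1, 0, 0], [255, 0, 0, 0, 0], [255, 0, 0, 0, 0]]}}

```text
time_s: 32.97
tool_pos: [511.8, 192.3, 99.1]
orientation: [0.0, 0.725, 0.688, -0.001]
contact_force: [2.0, -4.7, 2.9]
width: 0.127
grasp_force: 50.0
```

Run:
```python
from h import *
go(508.6,192.7,99,-3)
b=snap('side')
for n in('new_box','stock_rear','stock_front','pull_tab'): print(n,[(np.round(r['location'],1).tolist(),round(r['score'],2)) for r in models.look_for(b,n)])
R=Ro.from_euler('z',-3,degrees=True).as_matrix();c=np.array([525,191.5,0])
print(proj(b,np.array([[90,0,48],[50,0,48],[10,0,48],[30,28,88],[70,28,88],[-10,28,88],[-10,-28,88]])@R.T+c).round(1).tolist())
im=b['color']
# image line along top near edge of boxes (z=80, y=+28 face): brightness profile vs lane x
X=np.arange(-25,116,1.)
P=proj(b,np.c_[X,np.full_like(X,28),np.full_like(X,30.)]@R.T+c).astype(np.float32)
P2=proj(b,np.c_[X,np.full_like(X,28),np.full_like(X,75.)]@R.T+c).astype(np.float32)
g=cv2.cvtColor(im,cv2.COLOR_BGR2GRAY)
for Q in(P,P2): print([(int(x),int(v)) for x,v in zip(X,cv2.remap(g,Q[:,0].reshape(1,-1),Q[:,1].reshape(1,-1),1)[0])])
```

```text
t 32.97 pos [511.8 192.3  99.1] yaw -2.99 tilt [-0.001 -0.001 -1.   ] w 0.127 F [ 2.  -4.7  2.9]
turn 0.0002 shift [ 0.02 -0.32  0.01]
new_box [([265.7, 245.4], 0.87)]
stock_rear [([250.8, 232.5], 0.9)]
stock_front [([197.9, 279.7], 0.88), ([230.4, 226.0], 0.79), ([253.8, 200.1], 0.7), ([188.3, 227.4], 0.68)]
pull_tab [([281.7, 250.7], 0.77)]
[[236.9, 233.1], [253.3, 238.7], [270.2, 244.5], [256.4, 236.7], [239.0, 230.8], [274.3, 242.8], [284.7, 225.6]]
[(-25, 61), (-24, 61), (-23, 60), (-22, 60), (-21, 59), (-20, 60), (-19, 61), (-18, 61), (-17, 60), (-16, 60), (-15, 61), (-14, 62), (-13, 61), (-12, 60), (-11, 60), (-10, 60), (-9, 59), (-8, 59), (-7, 59), (-6, 60), (-5, 61), (-4, 62), (-3, 60), (-2, 58), (-1, 59), (0, 58), (1, 59), (2, 60), (3, 60), (4, 57), (5, 58), (6, 59), (7, 59), (8, 60), (9, 60), (10, 59), (11, 57), (12, 58), (13, 58), (14, 59), (15, 59), (16, 57), (17, 60), (18, 71), (19, 84), (20, 94), (21, 98), (22, 83), (23, 55), (24, 59), (25, 73), (26, 89), (27, 100), (28, 105), (29, 91), (30, 66), (31, 69), (32, 79), (33, 84), (34, 76), (35, 63), (36, 65), (37, 66), (38
[... 1600 characters left out ...]
100), (51, 100), (52, 100), (53, 99), (54, 99), (55, 99), (56, 99), (57, 99), (58, 99), (59, 99), (60, 99), (61, 99), (62, 99), (63, 99), (64, 99), (65, 100), (66, 100), (67, 99), (68, 99), (69, 100), (70, 102), (71, 94), (72, 84), (73, 82), (74, 92), (75, 101), (76, 101), (77, 100), (78, 100), (79, 100), (80, 100), (81, 100), (82, 99), (83, 99), (84, 98), (85, 99), (86, 99), (87, 100), (88, 100), (89, 100), (90, 99), (91, 99), (92, 99), (93, 100), (94, 100), (95, 100), (96, 99), (97, 99), (98, 99), (99, 99), (100, 100), (101, 100), (102, 100), (103, 100), (104, 100), (105, 99), (106, 99), (107, 99), (108, 99), (109, 99), (110, 99), (111, 102), (112, 111), (113, 122), (114, 122), (115, 121)]
```

The profile shows three boxes, 40 mm each, contiguous and upright, with the paddle at the last one. I'll push slightly more until the spring load is carried by the row.

Emit:
{"api": "move_arm", "payload": {"rows": [[255, 0, 0.1, 0, 0], [255, 0, 0, 0, 0], [255, 0, 0, 0, 0]]}}

```text
time_s: 33.47
tool_pos: [511.9, 192.4, 99.1]
orientation: [-0.001, 0.725, 0.689, -0.001]
contact_force: [-1.8, -5.3, 5.0]
width: 0.124
grasp_force: 50.0
```

Emit:
{"api": "move_arm", "payload": {"rows": [[255, 0, 0.1, 0, 0], [255, 0, 0, 0, 0], [255, 0, 0, 0, 0]]}}

```text
time_s: 33.72
tool_pos: [511.9, 192.4, 99.1]
orientation: [-0.001, 0.725, 0.689, -0.002]
contact_force: [-4.8, -5.3, 6.2]
width: 0.125
grasp_force: 50.0
```

Emit:
{"api": "move_arm", "payload": {"rows": [[255, 0, -0.1, 0, 0], [255, 0, 0, 0, 0], [140, 0, 0, 0, 0], [140, 0, 0, 0, 0], [140, 0, 0, 0, 0]]}}

```text
time_s: 34.13
tool_pos: [511.9, 193.8, 98.0]
orientation: [-0.002, 0.725, 0.689, -0.0]
contact_force: [0.8, -0.6, 0.6]
width: 0.3
grasp_force: 0.0
```

Emit:
{"api": "move_arm", "payload": {"rows": [[140, 0, 0, 0, 0], [140, 0, 0, -1, 0], [140, 0, 0, -3, 0], [140, 0, 0, -3, 0], [140, 0, 0, -3, 0]]}}

```text
time_s: 34.55
tool_pos: [512.5, 193.0, 200.3]
orientation: [-0.001, 0.725, 0.689, -0.0]
contact_force: [0.2, 0.0, 0.4]
width: 0.45
grasp_force: 0.0
```

Emit:
{"api": "move_arm", "payload": {"rows": [[140, 2, 0, -2, 0], [140, 3, 0, 0, 0], [140, 3, 0, 0, 0], [140, 3, 0, 0, 0], [140, 3, 0, 0, 0]]}}

```text
time_s: 34.97
tool_pos: [520.2, 334.2, 220.1]
orientation: [-0.0, 0.725, 0.689, 0.001]
contact_force: [0.5, 0.7, -0.1]
width: 0.45
grasp_force: 0.0
```

Run:
```python
from h import *
go(508.6,192.7,99,-3)
b=snap('side');a=snap('top')
for p in(a,b):
  for n in('new_box','stock_rear','pull_tab','ring_cone','polish_tin'): print(n,[(np.round(r['location'],1).tolist(),round(r['score'],2)) for r in models.look_for(p,n)][:4])
R=Ro.from_euler('z',-3,degrees=True).as_matrix();c=np.array([525,191.5,0])
X=np.arange(-25,116,2.);g=cv2.cvtColor(b['color'],cv2.COLOR_BGR2GRAY)
Q=proj(b,np.c_[X,np.full_like(X,28),np.full_like(X,75.)]@R.T+c).astype(np.float32)
print([(int(x),int(v)) for x,v in zip(X,cv2.remap(g,Q[:,0].reshape(1,-1),Q[:,1].reshape(1,-1),1)[0])])
```

```text
t 34.97 pos [520.2 334.2 220.1] yaw -2.97 tilt [ 0.001  0.001 -1.   ] w 0.45 F [ 0.5  0.7 -0.1]
turn 0.0005 shift [-14.2   -0.42  12.09]
new_box [([180.9, 230.2], 0.94)]
stock_rear [([185.0, 207.8], 0.63)]
pull_tab [([179.6, 245.6], 0.58)]
ring_cone [([364.5, 171.4], 0.72)]
polish_tin [([282.3, 253.5], 0.57)]
new_box [([270.2, 246.0], 0.96)]
stock_rear [([247.6, 233.4], 0.58)]
pull_tab [([285.5, 246.2], 0.57)]
ring_cone [([285.8, 147.6], 0.52)]
polish_tin [([324.0, 208.7], 0.55)]
[(-25, 72), (-23, 59), (-21, 60), (-19, 69), (-17, 76), (-15, 77), (-13, 77), (-11, 76), (-9, 68), (-7, 71), (-5, 98), (-3, 95), (-1, 94), (1, 94), (3, 94), (5, 94), (7, 94), (9, 94), (11, 94), (13, 93), (15, 94), (17, 94), (19, 95), (21, 93), (23, 94), (25, 94), (27, 94), (29, 94), (31, 93), (33, 83), (35, 94), (37, 95), (39, 94), (41, 94), (43, 94), (45, 94), (47, 93), (49, 94), (51, 93), (53, 93), (55, 93), (57, 93), (59, 94), (61, 93), (63, 93), (65, 94), (67, 94), (69, 95), (71, 88), (73, 78), (75, 96), (77, 95), (79, 94), (81, 94), (83, 94), (85, 94), (87, 93), (89, 93), (91, 94), (93, 93), (95, 93), (97, 94), (99, 94), (101, 93), (103, 93), (105, 94), (107, 94), (109, 93), (111, 97), (113, 115), (115, 114)]
```

The row is tight with the paddle on it, the bystanders haven't moved, and the robot is clear. Handing in.

```bash
python3 -c "
from cell import order; print(order.finish_job())"
```

```text
the job is handed in; nothing more can be done
None
```

The job is handed in: the cream box stands behind the other two, all three are upright and tight, and the paddle was eased forward onto the row without snapping; on the first try at placing, the box caught the tray's side wall, so I set it down once on the bare table to straighten it.

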